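Present a tagged canister to the store's tag reader on a braked carriage

TASK

Push the carriage's brake pedal fully down to lock the carriage, then turn the canister on its deck so that its tag plate squarely faces the reader, and let go of it. Finally flick the brake pedal fully up again to release the brake, leaving the carriage parked in front of the reader with the canister standing on its deck and its tag still facing the reader; do not disturb the carton, the cutter or the bin.

Things in the scene. Friction and masses are not known exactly. Their poses are not given: they have to be found in the camera images.
- bed: Fixed grey base of the reading station, 290 x 340 mm plate 10 mm thick, with two steel rails along its y axis. Origin: on the work surface below the carriage; x points from the brake pedal towards the reader, z up. The plate spans x = -95 to +195 mm; in front of x = -95 mm, below the pedal's free edge, the table is bare.
- reader_window (a point): Centre of the glass window of the reader, a grey block 50 x 72 x 62 mm on a post at the far (+x) end of the bed. The window faces along the bed's -x, towards the carriage; it lies at x = 142, y = 0, z = 139 mm in the bed's frame. The reader's top is at z = 170 mm.
- carriage (a joint): Position of the carriage along the bed's +y (m); 0 = parked in front of the reader, as at the start; range -0.06 to 0.06. It rolls easily (about 0.5 N) when the brake is up. With the brake down a pawl sits in a notch of the bed and the carriage can move only about 4 mm either way.
- deck (a point): Centre of the upper face of the carriage's flat aluminium deck, 95 mm above the table, at x = 20, y = 0 mm in the bed's frame when parked. The deck measures 140 mm along x (from x = -45 to +95 mm of the bed) by 170 mm along y, with a 6 mm high lip along its two y edges.
- handle_bar (a point): Middle of the carriage's pull handle: a 14 mm steel bar, 156 mm long along y, its axis 215 mm above the table and at x = -135 mm of the bed. Two 14 mm legs at y = -78 and +78 mm slope down from its ends to the deck's front edge. It stands right over the brake pedal, so the pedal cannot be reached straight from above, only with a tool tilted so that it comes from the -x side of the bed, below and in front of the bar.
- brake_hinge (a point): Middle of the brake pedal's hinge axis, which runs along the bed's y, 85 mm above the table and at x = -60 mm of the bed.
- pedal_tip (a point): Middle of the upper corner of the brake pedal's free edge. The pedal is a steel plate 100 mm wide (along y), 8 mm thick, reaching 100 mm from the hinge axis towards the bed's -x; the outer 55 mm is the full-width tread. This point moves with the pedal: about 118 mm above the table when up, about 59 mm when down; below the lowered pedal's edge 50 mm are free down to the table.
- brake (a joint): Angle of the brake pedal (rad): 0 = fully up, released, the pedal rising 17 degrees from the hinge towards its free edge; 0.6 = fully down, locked, falling 17 degrees. Stiff hinge, stays where it is left; 2 to 4 N at the free edge move it.
- canister: Plain dark steel tin standing on the deck, diameter 58 mm, 100 mm high, 112 mm over its white cap (18 mm across, off-centre by 14 mm towards the marked side), about 0.35 kg. Origin: centre of its underside; z up; its x axis points out of its marked side, where a raised pale tag plate 28 mm wide and 40 mm high stands 4 mm proud, from 24 to 64 mm above the underside. At the start the marked side looks at least 50 degrees away from the reader.
- tag (a point): Centre of the outer face of the canister's tag plate: x = 33, z = 44 mm in the canister's frame.
- carton: Bystander: closed cardboard box 130 x 100 x 55 mm beside the bed. Origin: centre of the underside.
- cutter: Bystander: steel milling cutter standing upright, 64 mm across at the foot, 125 mm high. Origin: centre of the underside.
- bin: Bystander: open green steel bin 140 x 100 x 50 mm. Origin: centre of the underside.

How it is judged:
On the way, in this order (a step that is already met when the one before it is completed fails the run):
1. the brake pedal is pushed fully down (value of joint brake above 0.52 rad), for 0.2 s.
2. with the brake down and the carriage parked, the canister stands on the deck with its tag facing the reader, let go of (value of joint brake above 0.52 rad and value of joint carriage between -0.012 and 0.012 m and angle between the x axis of canister and the x axis of bed, either way round below 0.3 rad and distance between tag and reader_window below 0.125 m and angle between canister's own z axis and vertical below 0.06 rad and contact force between canister and the fingers below 0.3 N), for 0.3 s.
3. the brake pedal is flicked fully up (value of joint brake below 0.1 rad), for 0.2 s.
At the end, for the whole second after the job is handed in: Pedal up (within 0.1 rad of its stop), carriage within 12 mm of parked; canister upright and still on the deck, within 50 mm of its centre, tag under 125 mm from the window and square to it within 0.3 rad (value of joint brake below 0.1 rad and value of joint carriage between -0.012 and 0.012 m and angle between the x axis of canister and the x axis of bed, either way round below 0.3 rad and distance between tag and reader_window below 0.125 m and distance between canister and deck below 0.05 m and angle between canister's own z axis and vertical below 0.06 rad and linear speed of canister below 0.02 m/s); the robot touches nothing.
It fails at once if the canister is tipped over or taken high off the deck (angle between canister's own z axis and vertical above 0.6 rad or height (world z) of canister above 0.25 m).
It fails at once if a bystander is disturbed (moved more than 30 mm) (distance of any of carton, cutter, bin from where it was at the start of the episode above 0.03 m).
It also fails if it takes over 64 s, if anything falls off the work surface, if the arm or the gripper's body presses on something with over 40 N, if the wrist force passes 120 N, or if a joint passes its speed limit or range.

ROBOT

A 7-joint arm with a two-finger parallel gripper is mounted at the origin on the work surface. World frame = base frame: x ahead of the robot, y to its left, z up, the work surface at z = 0. Lengths are in m, angles in rad, forces in N, time in s.
With the tool pointing down it reaches from about 0.35 to 0.9 m from the base axis. Payload 8.1 kg.
Tool frame: the origin (TCP) lies at the centre of the arm's flange, where the gripper is bolted on; the fingertips stand 178 mm ahead of it and the grasp point (between the pads) lies 159 mm ahead of it; z points along the fingers, y is the direction in which the jaws open and shut (so a half turn about z gives the same grasp; the last joint's range is limited). The gripper opens to 92 mm and grips with 3 to 60 N. Pads are 19 mm wide; open, the fingers measure 130 mm over their backs; the gripper's body (75 mm by 190 mm) begins 47 mm behind the grasp point.
Start: joints at [1.06, 0.434, 0.025, 1.573, -0.012, 1.134, -0.075], TCP at [0.248, -0.574, 0.405] pointing down, gripper open.
Joint ranges: [-2.62, 2.62], [-0.44, 2.09], [-1.27, 1.32], [0.08, 2.57], [-1.32, 4.46], [0.12, 2], [-2.74, 2.74]. Speed limits (rad/s): [2.22, 2.22, 3.01, 3.01, 3.14, 3.14, 3.14].

INTERFACE

Orientations are given as a rotation vector (axis times angle).
In Python, from cell import arm gives the robot as it stands. The module is installed in compiled form; this text tells all that it offers.
- The arm moves only by the tool move_arm, never from a script. Its argument "steps" is a list of rows, each a list of 4 numbers: the shift along the tool's x, y, z in mm, then the turn about the tool's z in rad. In form: [[x, y, z, twist], ...]. A call has 1 to 20 rows; each row is the pose to reach, as a shift and turn from the pose commanded when the call began, along the tool's axes at that moment; what a row does not reach only later rows make up. A row lasts 1/8 s, in which the tool goes at most 62.5 mm and 10.7 degrees, less where a joint would pass 70% of its speed; a pose out of reach is approached as far as the arm can. A call with a gripper value outside its range is refused whole. "grip" is the finger opening in mm, from 0 to 91.8, set as the call begins (left out, the last holds). The fingers move at their own pace and stop on an object; "grip_force" is the grip in N (left out, the last holds). Time passes only in rows, so rows that repeat a pose let the fingers close. It gives the time, the measured TCP pose, the force and the opening at its end, in the units of the state.
- arm.observe(): the state, without advancing time (a new reading comes with each control period).
- arm.get_image(name): name is "scene" or "top" or "wrist"; returns the picture (400x640x3 uint8, red, green, blue); there is no depth.
- arm.camera_info(name): a dict with "mtx" (3x3 intrinsics, pixels), "pose" (4x4, takes a point from camera to world coordinates); the wrist camera has in their place "T_tool_cam" (4x4, takes a point from camera to tool coordinates, whose origin is the TCP and whose axes are the flange's). Camera axes: x right, y down, z forward; pixel columns grow to the right and rows downward; lengths in m; the calibration is good to about 2 mm. A picture is of the moment at which its call begins: read the wrist's pose just before it. camera_info takes no time and is no camera call.
- arm.sign_off(): hands the job in, once; it reports no verdict.
The state is a dict: "clock": time; "joints": joint angles; "dq": joint speeds; "joint_efforts": joint torques, N m; "position": TCP position; "ee_rot": TCP orientation; "force": force on the tool from outside, world axes, zero at the start; "ft_torque": the same for the moment, N m; "width": opening from 0.0 (shut) to 1.0 (fully open).
Only numpy, scipy, OpenCV 4.12 (cv2) and the standard library are available. Lean on these libraries where they do the work, as an engineer would, in place of code of your own. Each camera call takes 0.05 s, during which the arm holds its last target.

## Working session

There is one attempt and no reset: what is moved stays moved. The work goes in short steps, Python scripts to look and compute and a tool call to move; the robot and the scene stay as the last step left them, time stands still between calls to the robot, and variables do not carry over. Pictures are saved under pics/ and viewed, and the job is handed in when it is done.

Besides the shell and the picture viewer there is one more tool, called as name(argument=value, ...) on one line, values as JSON. move_arm: Moves the arm, as the interface text tells. Its arguments: {"type":"object","properties":{"steps":{"type":"array"},"grip":{"type":"number"},"grip_force":{"type":"number"}},"required":["steps"]}

```bash
mkdir -p pics; ls; python3 - <<'E'
from cell import arm
import cv2,numpy as np
print(arm.observe())
for n in ["scene","top","wrist"]:
    im=arm.get_image(n); cv2.imwrite(f"pics/{n}0.png",im[:,:,::-1])
    print(n,arm.camera_info(n))
E
```

```text
pics
{'clock': 0.0, 'joints': array([ 1.06040303,  0.43522052,  0.02494636,  1.57409708, -0.01160367,
        1.13398407, -0.07505568]), 'dq': array([ 1.17147594e-03, -1.16517979e-03,  1.83812935e-06,  6.54801003e-04,
        1.80613363e-04, -6.96495779e-04, -4.27043861e-04]), 'joint_efforts': array([-1.93107786e-03, -6.67856669e+01,  9.83639807e-01, -3.14450204e+01,
       -6.07229560e-02,  4.30070807e-02,  2.31815529e-04]), 'position': array([ 0.24775746, -0.57354373,  0.40394598]), 'ee_rot': array([-3.07504566e+00, -6.35822628e-01,  6.91792522e-04]), 'force': array([ 0.25399748,  0.09038508, -0.39330428]), 'ft_torque': array([ 0.00125551, -0.00827724, -0.0275865 ]), 'width': 0.9983979308493907}
scene {'mtx': array([[511.32734571,   0.        , 321.92555274],
       [  0.        , 511.32734571, 200.97343785],
       [  0.        ,   0.        ,   1.        ]]), 'pose': array([[ 0.42145603,  0.68765567, -0.59118905,  1.30991335],
       [ 0.90682648, -0.31500101,  0.2800716 , -0.30874302],
       [ 0.00636768, -0.65414375, -0.75634345,  1.03889875],
       [ 0.        ,  0.        ,
[... 275 characters left out ...]
0.99947461,  0.00576772, -0.03189419,  0.05134554],
       [ 0.03081705, -0.13573328, -0.99026602,  1.2701055 ],
       [ 0.        ,  0.        ,  0.        ,  1.        ]])}
wrist {'mtx': array([[316.66299531,   0.        , 316.83999711],
       [  0.        , 316.66299531, 198.82522029],
       [  0.        ,   0.        ,   1.        ]]), 'T_tool_cam': array([[-9.12915843e-05, -9.57811247e-01, -2.87397993e-01,
         7.76605595e-02],
       [ 9.99999898e-01,  3.99420739e-05, -4.50763560e-04,
        -1.78104142e-03],
       [ 4.43225679e-04, -2.87398005e-01,  9.57811145e-01,
         2.02175835e-02],
       [ 0.00000000e+00,  0.00000000e+00,  0.00000000e+00,
         1.00000000e+00]])}
```

View pics/scene0.png

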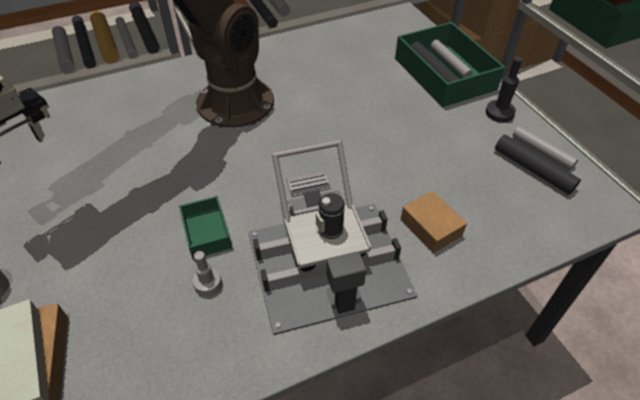

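View pics/top0.png

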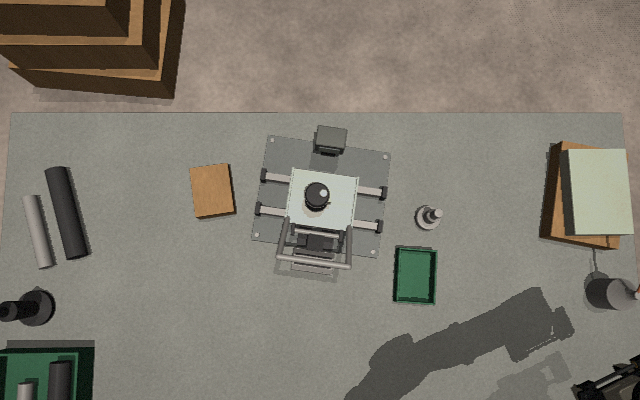

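View pics/wrist0.png

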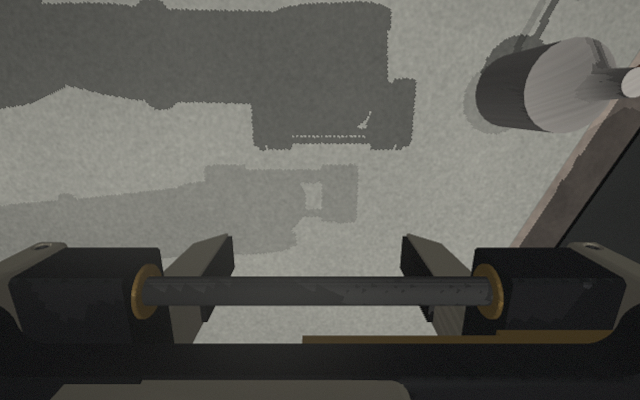

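```bash
python3 - <<'E'
import cv2
a=cv2.imread("pics/top0.png")[115:300,180:450]; cv2.imwrite("pics/topz.png",cv2.resize(a,None,fx=2.9,fy=2.9,interpolation=cv2.INTER_CUBIC))
a=cv2.imread("pics/scene0.png")[130:335,230:470]; cv2.imwrite("pics/scenez.png",cv2.resize(a,None,fx=2.9,fy=2.9,interpolation=cv2.INTER_CUBIC))
E
```

```text
(no output)
```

View pics/topz.png

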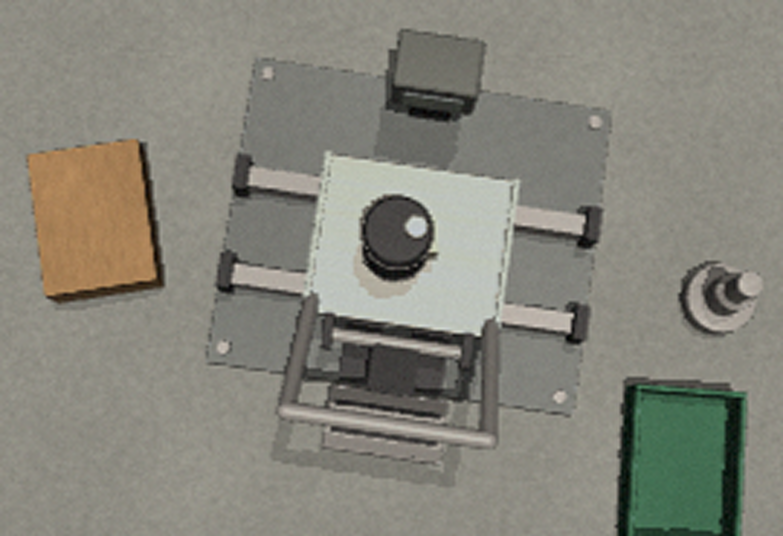

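View pics/scenez.png

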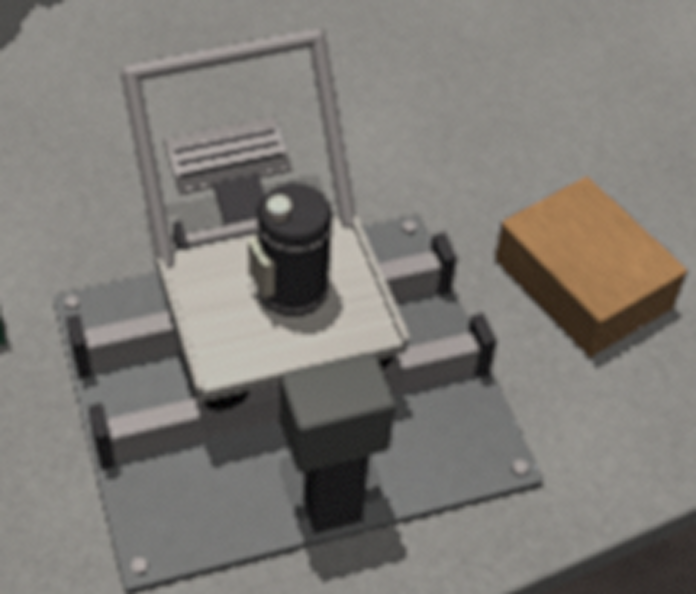

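```bash
cat > h.py <<'E'
import numpy as np
from cell import arm
def ray(name,px,info=None):
    c=arm.camera_info(name); P=c["pose"]; d=P[:3,:3]@np.linalg.solve(c["mtx"],[px[0],px[1],1.]); return P[:3,3],d
def onz(name,px,z):
    o,d=ray(name,px); return o+d*(z-o[2])/d[2]
def proj(name,p):
    c=arm.camera_info(name); P=c["pose"]; q=c["mtx"]@(P[:3,:3].T@(np.array(p)-P[:3,3])); return q[:2]/q[2]
E
python3 - <<'E'
from h import *
T=lambda u,v:(u/2.9+180-.3,v/2.9+115-.3)
S=lambda u,v:(u/2.9+230-.3,v/2.9+130-.3)
# bed coords order
bc=np.array([[195,170],[195,-170],[-95,-170],[-95,170]])/1000
def fit(A,B):
    a=A-A.mean(0);b=B-B.mean(0);H=a.T@b
    th=np.arctan2(H[0,1]-H[1,0],H[0,0]+H[1,1]);R=np.array([[np.cos(th),-np.sin(th)],[np.sin(th),np.cos(th)]])
    t=B.mean(0)-R@A.mean(0); print("th",th,"t",t,"res",np.round((A@R.T+t-B)*1000,1).tolist()); return th,R,t
pt=np.array([onz("top",T(*q),.01)[:2] for q in [(259,57),(611,107),(573,414),(207,363)]])
ps=np.array([onz("scene",S(*q),.01)[:2] for q in [(541,484),(130,590),(57,300),(420,213)]])
fit(bc,pt);fit(bc,ps)
th,R,t=fit(np.vstack([bc,bc]),np.vstack([pt,ps]))
inv=lambda p:(R.T@(p[:2]-t))*1000
print("bar",[inv(onz("top",T(*q),.215)) for q in [(284,411),(491,440)]],[inv(onz("scene",S(*q),.215)) for q in [(130,71),(322,37)]])
print("deck top corners",[inv(onz("top",T(*q),.095)) for q in [(326,152),(518,180)]])
for n,f,cap,rim in [("top",T,(416,226),(398,231)),("scene",S,(278,206),(295,214))]:
    print(n,"cap",inv(onz(n,f(*cap),.207)),"cantop",inv(onz(n,f(*rim),.195)), "world", onz(n,f(*cap),.207),onz(n,f(*rim),.195))
E
```

```text
th -0.14995626622398245 t [0.63869478 0.0100004 ] res [[0.4, 3.2], [-1.5, -1.7], [-0.3, -2.1], [1.3, 0.5]]
th -0.1499687649427976 t [0.64137881 0.01297041] res [[0.9, 5.2], [1.6, -2.8], [-4.7, -1.7], [2.1, -0.7]]
th -0.14996249460196637 t [0.64003679 0.0114854 ] res [[1.8, 4.7], [-0.1, -0.2], [1.1, -0.6], [2.7, 2.0], [-0.4, 3.7], [0.3, -4.3], [-6.0, -3.2], [0.8, -2.1]]
bar [array([-136.9888503 ,   79.17464603]), array([-136.60950301,  -79.94206499])] [array([-139.60549153,  -76.19652087]), array([-135.4624918 ,   83.12006392])]
deck top corners [array([93.77180823, 84.36250562]), array([ 93.58536396, -84.55940362])]
top cap [20.36180862 -0.5923189 ] cantop [16.47674691 12.7769093 ] world [0.66008158 0.00785766 0.207     ] [0.6582375  0.02165727 0.195     ]
scene cap [22.73691231 -1.39585788] cantop [23.93518619 11.6879476 ] world [0.66230998 0.00670829 0.207     ] [0.66544954 0.01946623 0.195     ]
```

move_arm(steps=[[0,0,-60,0],[0,0,-120,0],[0,0,-180,0],[0,0,-240,0],[0,0,-300,0],[0,0,-360,0],[0,0,-420,0],[0,0,-480,0]], grip=0)

```text
clock: 1.15
position: [0.231, -0.5297, 0.8325]
ee_rot: [2.962, 0.594, 0.07]
force: [1.7, -0.0, -0.4]
width: 0.18
```

```bash
python3 -c "
from h import *
from scipy.spatial.transform import Rotation as R
s=arm.observe();print(s['clock'],s['joints'],s['position'],R.from_rotvec(s['ee_rot']).as_matrix()[:,2])"
```

```text
1.15 [ 0.76710924  0.35891954  0.63589301  0.7076583  -0.28071229  2.00142999
  0.04867977] [ 0.23104275 -0.52974823  0.83250985] [ 0.06861776 -0.10829174 -0.99174821]
```

move_arm(steps=[[0,0,60,0],[0,0,120,0]])

```text
clock: 1.4
position: [0.237, -0.5417, 0.715]
ee_rot: [2.956, 0.59, 0.071]
force: [1.7, -0.8, -0.1]
width: 0.008
```

```bash
cat > st.py <<'E'
from h import *
from scipy.spatial.transform import Rotation as R
s=arm.observe();M=R.from_rotvec(s['ee_rot']).as_matrix()
print(round(s['clock'],2),'q',s['joints'].round(3),'p',s['position'].round(4),'F',s['force'].round(1),'w',round(s['width'],3));print('axes x,y,z',M.T.round(3).tolist(),'tip',(s['position']+.178*M[:,2]).round(4))
E
python3 st.py
```

```text
1.4 q [ 0.658  0.277  0.622  1.118 -0.192  1.662  0.045] p [ 0.237  -0.5417  0.715 ] F [ 1.7 -0.8 -0.1] w 0.008
axes x,y,z [[0.923, 0.385, 0.021], [0.379, -0.916, 0.133], [0.07, -0.114, -0.991]] tip [ 0.2495 -0.562   0.5386]
```

move_arm(steps=[[41,-34,-4,0.055],[82,-67,-7,0.11],[124,-101,-11,0.16],[165,-134,-14,0.22],[206,-168,-18,0.27],[247,-202,-22,0.33],[288,-235,-25,0.38],[330,-269,-29,0.44],[371,-302,-32,0.49],[412,-336,-36,0.545],[412,-336,-36,0.545]])

```text
clock: 2.78
position: [0.4893, -0.0669, 0.7151]
ee_rot: [3.027, -0.217, 0.115]
force: [0.6, -0.5, 0.8]
width: 0.004
```

```bash
python3 st.py
```

```text
2.77 q [-0.162  0.091  0.168  1.297  0.094  1.686 -1.694] p [ 0.4893 -0.0669  0.7151] F [ 0.6 -0.5  0.8] w 0.004
axes x,y,z [[0.987, -0.138, 0.083], [-0.146, -0.984, 0.098], [0.068, -0.109, -0.992]] tip [ 0.5014 -0.0863  0.5385]
```

move_arm(steps=[[0,0,-60,0],[0,0,-120,0],[0,0,-180,0],[0,0,-240,0],[0,0,-300,0]])

```text
clock: 3.4
position: [0.456, -0.0448, 0.8684]
ee_rot: [3.003, -0.221, 0.205]
force: [-1.0, 1.4, 0.8]
width: 0.002
```

```bash
python3 st.py
```

```text
3.4 q [-0.76   0.122  0.889  0.922  0.025  2.001 -1.588] p [ 0.456  -0.0448  0.8684] F [-1.   1.4  0.8] w 0.002
axes x,y,z [[0.98, -0.137, 0.144], [-0.153, -0.982, 0.113], [0.126, -0.133, -0.983]] tip [ 0.4784 -0.0685  0.6934]
```

move_arm(steps=[[60,0,0,0],[120,0,0,0],[180,0,0,0],[240,0,0,0],[300,0,0,0],[360,0,0,0]])

```text
clock: 4.15
position: [0.6482, -0.069, 0.8438]
ee_rot: [2.979, -0.212, 0.364]
force: [-0.5, -0.0, 0.1]
width: 0.006
```

```bash
python3 st.py
```

```text
4.15 q [-0.083  0.506  0.23   0.397  0.014  2.002 -1.6  ] p [ 0.6482 -0.069   0.8438] F [-0.5 -0.   0.1] w 0.006
axes x,y,z [[0.961, -0.123, 0.248], [-0.155, -0.981, 0.114], [0.229, -0.148, -0.962]] tip [ 0.689  -0.0954  0.6725]
```

move_arm(steps=[[30,0,-50,0],[60,0,-100,0],[90,0,-150,0],[120,0,-200,0],[150,0,-250,0],[180,0,-300,0],[210,0,-350,0],[240,0,-400,0]])

```text
clock: 5.15
position: [0.5624, -0.0339, 0.9373]
ee_rot: [2.942, -0.212, 0.62]
force: [0.5, -0.1, 0.5]
width: 0.005
```

```bash
python3 st.py
```

```text
5.15 q [-0.408  0.414  1.066  0.42  -0.476  2.002 -1.488] p [ 0.5624 -0.0339  0.9373] F [ 0.5 -0.1  0.5] w 0.005
axes x,y,z [[0.906, -0.111, 0.409], [-0.163, -0.982, 0.095], [0.391, -0.153, -0.908]] tip [ 0.632  -0.0611  0.7757]
```

move_arm(steps=[[60,0,0,0],[120,0,0,0],[180,0,0,0],[240,0,-30,0],[300,0,-60,0],[330,0,-120,0],[330,0,-180,0],[330,0,-240,0]])

```text
clock: 6.15
position: [0.6171, -0.0433, 0.9302]
ee_rot: [2.918, -0.207, 0.703]
force: [0.3, 0.4, -0.2]
width: -0.0
```

```bash
python3 st.py
```

```text
6.15 q [-0.171  0.512  0.724  0.19  -0.393  2.002 -1.577] p [ 0.6171 -0.0433  0.9302] F [ 0.3  0.4 -0.2] w -0.0
axes x,y,z [[0.882, -0.102, 0.46], [-0.164, -0.982, 0.096], [0.442, -0.16, -0.882]] tip [ 0.6958 -0.0718  0.7731]
```

move_arm(steps=[[10,0,-58,0],[20,0,-116,0],[30,0,-174,0],[40,0,-232,0],[50,0,-290,0],[60,0,-348,0],[70,0,-400,0],[80,0,-450,0]])

```text
clock: 7.15
position: [0.4473, -0.0079, 1.0094]
ee_rot: [2.892, -0.199, 0.798]
force: [0.3, -0.4, 0.1]
width: 0.002
```

```bash
python3 st.py
```

```text
7.15 q [-0.7    0.219  1.039  0.458 -0.182  2.002 -1.559] p [ 0.4473 -0.0079  1.0094] F [ 0.3 -0.4  0.1] w 0.002
axes x,y,z [[0.851, -0.091, 0.517], [-0.163, -0.982, 0.094], [0.5, -0.164, -0.851]] tip [ 0.5362 -0.0371  0.858 ]
```

move_arm(steps=[[60,0,0,0],[120,0,0,0],[180,0,0,0],[240,0,0,0],[300,0,0,0],[360,0,0,0]])

```text
clock: 7.9
position: [0.571, -0.0295, 0.9822]
ee_rot: [2.867, -0.194, 0.869]
force: [-0.3, 1.1, -0.3]
width: 0.005
```

```bash
python3 st.py
```

```text
7.9 q [-0.197  0.463  0.866  0.126 -0.509  2.002 -1.584] p [ 0.571  -0.0295  0.9822] F [-0.3  1.1 -0.3] w 0.005
axes x,y,z [[0.825, -0.083, 0.559], [-0.163, -0.982, 0.095], [0.541, -0.17, -0.823]] tip [ 0.6674 -0.0598  0.8356]
```

```bash
cat > to.py <<'E'
import sys
from h import *
from scipy.spatial.transform import Rotation as R
# usage: to.py bx by z [n]  : tip target in bed coords mm -> tool shift mm
T0=np.array([0.639,0.0115]);th=-0.15
B=np.array([[np.cos(th),-np.sin(th)],[np.sin(th),np.cos(th)]])
s=arm.observe();M=R.from_rotvec(s['ee_rot']).as_matrix()
tip=s['position']+.178*M[:,2]
print('tip bed',(B.T@(tip[:2]-T0)*1000).round(1),(tip[2]*1000).round(1),'zaxis bed',(B.T@M[:2,2]).round(3),'F',s['force'].round(1))
if len(sys.argv)>3:
    a=[float(v)/1000 for v in sys.argv[1:4]]
    g=np.r_[T0+B@np.array(a[:2]),a[2]]
    print('shift',(M.T@(g-tip)*1000).round(1), 'dist',np.linalg.norm(g-tip)*1000)
E
python3 to.py -185 0 300
```

```text
tip bed [ 38.7 -66.2] 835.6 zaxis bed [ 0.561 -0.087] F [-0.3  1.1 -0.3]
shift [-482.  -113.8  309.9] dist 584.225734713245
```

move_arm(steps=[[-48,-11,31,0],[-96,-23,62,0],[-145,-34,93,0],[-193,-46,124,0],[-241,-57,155,0],[-289,-68,186,0],[-337,-80,217,0],[-386,-91,248,0],[-434,-102,279,0],[-482,-114,310,0],[-482,-114,310,0]])

```text
clock: 9.28
position: [0.4016, 0.0481, 0.5671]
ee_rot: [2.869, -0.191, 0.871]
force: [0.3, 0.2, -0.1]
width: 0.005
```

```bash
python3 st.py; python3 to.py -185 0 150; python3 - <<'E'
from h import *
import cv2
for n in ["scene","top","wrist"]:
    im=arm.get_image(n)[:,:,::-1]
    if n!="wrist": im=im[100:340,200:480]; im=cv2.resize(im,None,fx=2.5,fy=2.5,interpolation=cv2.INTER_CUBIC)
    cv2.imwrite(f"pics/{n}1.png",im)
E
```

```text
9.28 q [-1.279 -0.357  0.583  2.031  0.766  1.155 -2.626] p [0.4016 0.0481 0.5671] F [ 0.3  0.2 -0.1] w 0.005
axes x,y,z [[0.825, -0.081, 0.56], [-0.161, -0.983, 0.094], [0.542, -0.167, -0.823]] tip [0.4981 0.0183 0.4205]
tip bed [-140.3  -14.3] 420.5 zaxis bed [ 0.561 -0.084] F [ 0.3  0.2 -0.1]
shift [-187.8  -39.   196.5] dist 274.5687609727499
```

View pics/wrist1.png

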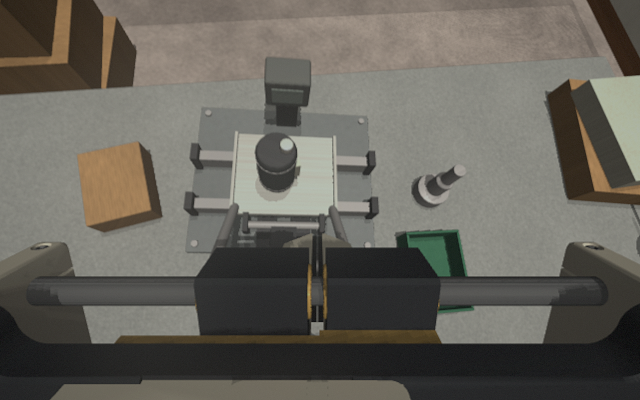

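View pics/scene1.png

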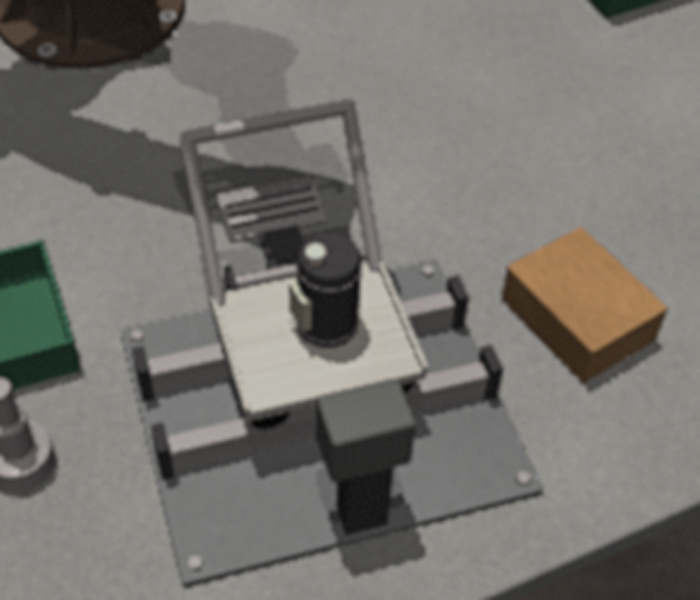

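```bash
python3 to.py -200 0 300
```

```text
tip bed [-141.2  -15.7] 419.1 zaxis bed [ 0.557 -0.09 ] F [0.7 0.1 1.4]
shift [-114.2  -27.    64.2] dist 133.7794130318449
```

move_arm(steps=[[0,0,0,-0.18],[0,0,0,-0.36],[0,0,0,-0.54],[0,0,0,-0.72],[-10,-2,5,-0.9],[-20,-4,10,-1.08],[-30,-7,16,-1.26],[-40,-9,22,-1.44],[-50,-11,28,-1.62],[-60,-14,34,-1.8],[-70,-16,39,-1.98],[-80,-19,45,-2.16],[-90,-21,50,-2.34],[-100,-24,56,-2.52],[-114,-27,64,-2.7],[-114,-27,64,-2.88],[-114,-27,64,-3.06],[-114,-27,64,-3.14]])

```text
clock: 11.68
position: [0.3503, 0.0744, 0.4532]
ee_rot: [0.172, 2.541, -0.181]
force: [-0.1, -0.3, -0.2]
width: 0.006
```

```bash
python3 st.py; python3 to.py -200 0 150
```

```text
11.68 q [-1.595 -0.428  0.686  2.318  0.95   1.135  0.092] p [0.3503 0.0744 0.4532] F [-0.1 -0.3 -0.2] w 0.006
axes x,y,z [[-0.823, 0.084, -0.561], [0.162, 0.983, -0.092], [0.544, -0.166, -0.823]] tip [0.4471 0.0448 0.3067]
tip bed [-194.7    4.3] 306.7 zaxis bed [ 0.563 -0.083] F [-0.1 -0.3 -0.2]
shift [ 92.5  10.  126.3] dist 156.88797474644844
```

move_arm(steps=[[31,3,42,0],[62,6,84,0],[92,10,126,0],[92,10,126,0],[92,10,126,0]])

```text
clock: 12.3
position: [0.349, 0.0742, 0.3275]
ee_rot: [0.169, 2.474, -0.191]
force: [0.9, -0.4, 0.9]
width: 0.003
```

```bash
python3 st.py; python3 - <<'E'
from h import *
import cv2
for n in ["scene","top"]:
    im=arm.get_image(n)[:,:,::-1]
    if n!="wrist": im=im[100:340,200:480]; im=cv2.resize(im,None,fx=2.5,fy=2.5,interpolation=cv2.INTER_CUBIC)
    cv2.imwrite(f"pics/{n}2.png",im)
E
python3 to.py -151 0 130;
```

```text
12.3 q [-1.072 -0.012  0.441  2.547  1.308  0.544 -0.339] p [0.349  0.0742 0.3275] F [ 0.9 -0.4  0.9] w 0.003
axes x,y,z [[-0.785, 0.074, -0.615], [0.168, 0.981, -0.096], [0.596, -0.179, -0.783]] tip [0.4552 0.0424 0.1882]
tip bed [-187.    -0.7] 186.9 zaxis bed [ 0.614 -0.094] F [ 0.  -0.9  1. ]
shift [ 6.5  7.3 66.7] dist 67.35673273121256
```

View pics/top2.png

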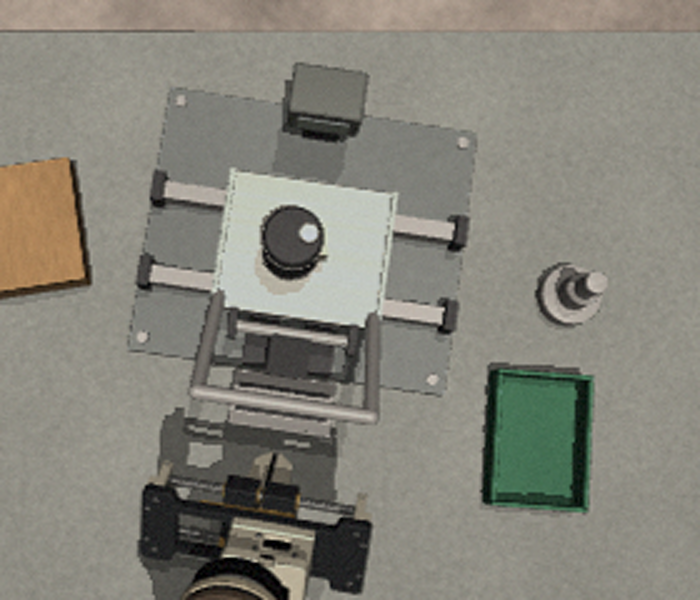

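View pics/scene2.png

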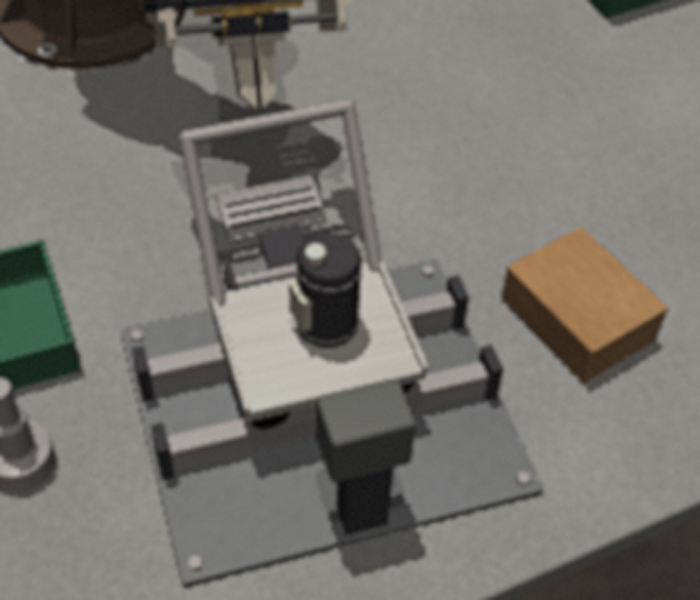

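move_arm(steps=[[2,2,17,0],[3,4,33,0],[5,6,50,0],[6,7,66,0],[6,7,66,0]])

```text
clock: 13.02
position: [0.3834, 0.068, 0.2702]
ee_rot: [0.169, 2.474, -0.197]
force: [0.5, -0.3, 0.5]
width: 0.002
```

```bash
python3 st.py; python3 to.py -153 0 85; python3 to.py -151 0 48
```

```text
13.03 q [-0.881  0.224  0.393  2.559  1.845  0.401 -0.853] p [0.3834 0.068  0.2702] F [ 0.5 -0.3  0.5] w 0.002
axes x,y,z [[-0.786, 0.073, -0.614], [0.169, 0.98, -0.1], [0.595, -0.183, -0.783]] tip [0.4893 0.0355 0.1309]
tip bed [-151.6    1.3] 130.9 zaxis bed [ 0.616 -0.092] F [ 0.5 -0.3  0.5]
shift [29.4  3.2 35.2] dist 45.96077323083449
tip bed [-151.6    1.3] 130.9 zaxis bed [ 0.616 -0.092] F [ 0.5 -0.3  0.5]
shift [50.5  7.  65.4] dist 82.93389668714892
```

```bash
python3 to.py -143 0 133; python3 to.py -143 0 95;python3 to.py -143 0 60
```

```text
tip bed [-151.6    1.3] 130.9 zaxis bed [ 0.616 -0.092] F [ 0.5 -0.3  0.5]
shift [-8.  -1.4  3.8] dist 8.97731542046843
tip bed [-151.6    1.3] 130.9 zaxis bed [ 0.616 -0.092] F [ 0.5 -0.3  0.5]
shift [15.3  2.4 33.5] dist 36.96696834731147
tip bed [-151.6    1.3] 130.9 zaxis bed [ 0.616 -0.092] F [ 0.5 -0.3  0.5]
shift [36.8  5.9 60.9] dist 71.4562648603661
```

move_arm(steps=[[-8,-1,4,0],[-2,-1,11,0],[4,0,19,0],[10,1,26,0],[15,2,33,0],[15,2,33,0]])

```text
clock: 13.78
position: [0.3896, 0.0637, 0.2341]
ee_rot: [0.172, 2.478, -0.197]
force: [0.4, 0.5, 0.9]
width: 0.005
```

```bash
python3 st.py; python3 to.py -143 0 60
```

```text
13.78 q [-0.618  0.333  0.113  2.566  2.053  0.493 -1.084] p [0.3896 0.0637 0.2341] F [0.4 0.5 0.9] w 0.005
axes x,y,z [[-0.788, 0.075, -0.611], [0.171, 0.98, -0.1], [0.592, -0.183, -0.785]] tip [0.495  0.0311 0.0944]
tip bed [-145.3   -2.2] 94.4 zaxis bed [ 0.612 -0.093] F [0.4 0.5 0.9]
shift [19.1  5.6 28.2] dist 34.55233456440595
```

move_arm(steps=[[5,1,7,0],[10,3,14,0],[15,4,21,0],[20,5,29,0],[20,5,29,0]])

```text
clock: 14.4
position: [0.3915, 0.0642, 0.2016]
ee_rot: [0.17, 2.468, -0.2]
force: [-36.3, 5.0, 78.0]
width: 0.002
```

```bash
python3 st.py;python3 to.py -143 0 55; cat > pic.py <<'E'
from h import *
import cv2,sys
t=sys.argv[1]
for n in sys.argv[2:]:
    im=arm.get_image(n)[:,:,::-1]
    if n!="wrist": im=im[100:340,200:480]; im=cv2.resize(im,None,fx=2.5,fy=2.5,interpolation=cv2.INTER_CUBIC)
    cv2.imwrite(f"pics/{n}{t}.png",im)
E
python3 pic.py 3 scene top
```

```text
14.4 q [-0.375  0.446 -0.193  2.57   2.102  0.668 -1.158] p [0.3915 0.0642 0.2016] F [-36.3   5.   78. ] w 0.002
axes x,y,z [[-0.782, 0.072, -0.62], [0.171, 0.98, -0.101], [0.6, -0.185, -0.778]] tip [0.4983 0.0312 0.0631]
tip bed [-142.1   -1.5] 63.1 zaxis bed [ 0.621 -0.094] F [-36.3   5.   78. ]
shift [5.6 2.3 5.6] dist 8.247445004699712
```

View pics/scene3.png

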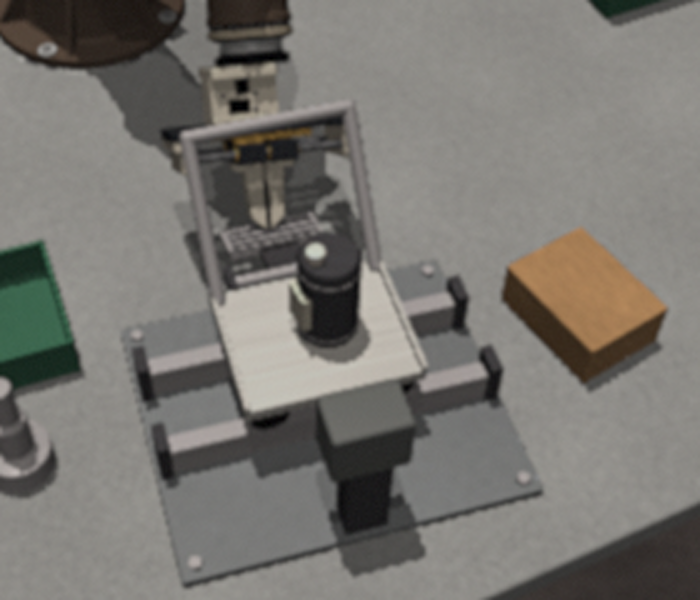

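View pics/top3.png

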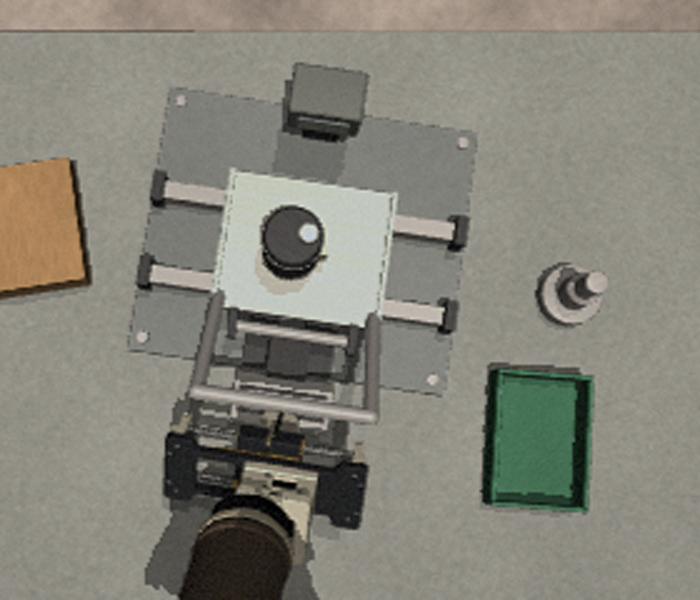

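```bash
cat > fk.py <<'E'
import numpy as np
from scipy.spatial.transform import Rotation as R
from scipy.optimize import least_squares
data=[
([1.06040303,0.43522052,0.02494636,1.57409708,-0.01160367,1.13398407,-0.07505568],[0.24775746,-0.57354373,0.40394598],R.from_rotvec([-3.07504566,-0.635822628,6.91792522e-04]).as_matrix().T),
([0.76710924,0.35891954,0.63589301,0.7076583,-0.28071229,2.00142999,0.04867977],[0.23104275,-0.52974823,0.83250985],R.from_rotvec([2.962,.594,.07]).as_matrix().T),
([0.658,0.277,0.622,1.118,-0.192,1.662,0.045],[0.237,-0.5417,0.715],[[0.923,0.385,0.021],[0.379,-0.916,0.133],[0.07,-0.114,-0.991]]),
([-0.162,0.091,0.168,1.297,0.094,1.686,-1.694],[0.4893,-0.0669,0.7151],[[0.987,-0.138,0.083],[-0.146,-0.984,0.098],[0.068,-0.109,-0.992]]),
([-0.76,0.122,0.889,0.922,0.025,2.001,-1.588],[0.456,-0.0448,0.8684],[[0.98,-0.137,0.144],[-0.153,-0.982,0.113],[0.126,-0.133,-0.983]]),
([-0.083,0.506,0.23,0.397,0.014,2.002,-1.6],[0.6482,-0.069,0.8438],[[0.961,-0.123,0.248],[-0.155,-0.981,0.114],[0.229,-0.148,-0.962]]),
([-0.408,0.414,1.066,0.42,-0.476,2.002,-1.488],[0.5624,-0.0339,0.9373],[[0.906,-0.111,0.409],[-0.163,-0.982,0.095],[0.391,-0.153,-0.908]]),
([-0.171,0.512,0.724,0.19,-0.393,2.002,-1.577],[0.6171,-0.0433,0.9302],[[0.882,-0.102,0.46],[-0.164,-0.982,0.096],[0.442,-0.16,-0.882]]),
([-0.7,0.219,1.039,0.458,-0.182,2.002,-1.559],[0.4473,-0.0079,1.0094],[[0.851,-0.091,0.517],[-0.163,-0.982,0.094],[0.5,-0.164,-0.851]]),
([-0.197,0.463,0.866,0.126,-0.509,2.002,-1.584],[0.571,-0.0295,0.9822],[[0.825,-0.083,0.559],[-0.163,-0.982,0.095],[0.541,-0.17,-0.823]]),
([-1.279,-0.357,0.583,2.031,0.766,1.155,-2.626],[0.4016,0.0481,0.5671],[[0.825,-0.081,0.56],[-0.161,-0.983,0.094],[0.542,-0.167,-0.823]]),
([-1.595,-0.428,0.686,2.318,0.95,1.135,0.092],[0.3503,0.0744,0.4532],[[-0.823,0.084,-0.561],[0.162,0.983,-0.092],[0.544,-0.166,-0.823]]),
([-1.072,-0.012,0.441,2.547,1.308,0.544,-0.339],[0.349,0.0742,0.3275],[[-0.785,0.074,-0.615],[0.168,0.981,-0.096],[0.596,-0.179,-0.783]]),
([-0.881,0.224,0.393,2.559,1.845,0.401,-0.853],[0.3834,0.068,0.2702],[[-0.786,0.073,-0.614],[0.169,0.98,-0.1],[0.595,-0.183,-0.783]]),
([-0.618,0.333,0.113,2.566,2.053,0.493,-1.084],[0.3896,0.0637,0.2341],[[-0.788,0.075,-0.611],[0.171,0.98,-0.1],[0.592,-0.183,-0.785]]),
([-0.375,0.446,-0.193,2.57,2.102,0.668,-1.158],[0.3915,0.0642,0.2016],[[-0.782,0.072,-0.62],[0.171,0.98,-0.101],[0.6,-0.185,-0.778]]),
]
ax='zyzyzyz'
def fk(p,q,s):
    # p: base yaw, q offsets(7)?, link offsets
    A=R.identity(); x=np.zeros(3); off=p[:24].reshape(8,3)
    A=R.from_euler('z',p[24])
    for i in range(7):
        x=x+A.apply(off[i]); A=A*R.from_euler(ax[i],s[i]*q[i]+p[25+i])
    x=x+A.apply(off[7]); return x,A.as_matrix()
def res(p,s,reg=1e-3):
    r=[]
    for q,x,M in data:
        X,A=fk(p,q,s); r+=list(np.r_[(X-x),0.3*(A-np.array(M).T).ravel()])
    return np.r_[r,reg*p]
E
cat > fit.py <<'E'
from fk import *
import itertools
best=None
for s in itertools.product([1,-1],repeat=7):
    if s[1]*1!=1: continue
    p0=np.zeros(32); p0[[2,8,14,20]]=.1; p0[:24].reshape(8,3)[[0,2,4,6],2]=[.3,.35,.35,.1]; 
    if s[3]<0 and s[5]<0: pass
    o=least_squares(res,p0,args=(s,),max_nfev=15)
    if best is None or o.cost<best[0]: best=(o.cost,s,o.x); print(o.cost,s)
o=least_squares(res,best[2],args=(best[1],1e-4),max_nfev=300)
print(o.cost,best[1]); print(o.x[:24].reshape(8,3).round(3),o.x[24:].round(3))
np.savez("fk.npz",p=o.x,s=best[1])
for q,x,M in data:
    X,A=fk(o.x,q,best[1]); print(np.linalg.norm(X-x).round(4),np.abs(A-np.array(M).T).max().round(3))
E
time python3 fit.py
```

```text
0.3429366331790816 (1, 1, 1, 1, 1, 1, 1)
0.06812159299696896 (-1, 1, 1, 1, -1, -1, -1)
2.9493795898095615e-06 (-1, 1, -1, 1, -1, 1, -1)
1.5780697094975373e-06 (-1, 1, -1, 1, -1, 1, -1)
[[-0.     0.     0.136]
 [ 0.    -0.018  0.136]
 [-0.    -0.018  0.279]
 [ 0.    -0.008  0.279]
 [-0.    -0.008  0.214]
 [ 0.    -0.     0.214]
 [ 0.    -0.     0.096]
 [ 0.    -0.     0.096]] [-0.     0.     0.    -0.    -0.     0.     0.     1.571]
0.0002 0.0
0.0001 0.0
0.0003 0.001
0.0002 0.001
0.0003 0.002
0.0003 0.0
0.0002 0.001
0.0002 0.001
0.0002 0.001
0.0002 0.001
0.0002 0.0
0.0001 0.001
0.0001 0.001
0.0001 0.0
0.0002 0.001
0.0001 0.001
real	3m25.857s
user	3m15.396s
sys	0m0.393s
```

```bash
cat > sim.py <<'E'
from fk import *
L=np.load("fk.npz");S=(-1,1,-1,1,-1,1,-1)
lo=np.array([-2.62,-.44,-1.27,.08,-1.32,.12,-2.74]);hi=np.array([2.62,2.09,1.32,2.57,4.46,2,2.74])
def F(q): return fk(L['p'],q,S)
def solve(q0,x,M,w,mu=1e-3):
    f=lambda q:(lambda X,A:np.r_[X-x,w*R.from_matrix(A@M.T).as_rotvec(),mu*(q-q0)])(*F(q))
    return least_squares(f,np.clip(q0,lo+1e-6,hi-1e-6),bounds=(lo,hi),max_nfev=60).x
def tilt(M): return np.degrees(np.arccos(-M[2,2])).round(1)
E
python3 - <<'E'
from sim import *
q,x,M=data[0]; M=np.array(M).T
for w in [.05,.1,.2,.3,.5,1]:
    # incremental rows with relative to start, and actual data[1]
    qq=np.array(q)
    for k in range(1,9):
        qq=solve(qq,np.array(x)-.06*k*M[:,2]*1,M,w) if False else solve(qq,np.array(x)+.06*k*M[:,2]*-1,M,w)
    X,A=F(qq);print(w,X.round(3),tilt(A),qq.round(2))
print(data[1][1],tilt(np.array(data[1][2]).T))
# outward push: data[4]->data[5]
q,x,M=data[4]; M=np.array(M).T
for w in [.05,.1,.2,.3,.5,1]:
    qq=np.array(q)
    for k in range(1,7): qq=solve(qq,np.array(x)+.06*k*M[:,0],M,w)
    X,A=F(qq);print(w,X.round(3),tilt(A),qq.round(2))
print(data[5][1],tilt(np.array(data[5][2]).T))
E
```

```text
0.05 [ 0.248 -0.573  0.881] 18.3 [ 0.96  0.47  0.4   0.37 -0.24  2.   -0.01]
0.1 [ 0.246 -0.57   0.875] 16.9 [ 0.96  0.45  0.39  0.41 -0.22  2.   -0.01]
0.2 [ 0.243 -0.563  0.857] 13.3 [ 0.94  0.43  0.36  0.5  -0.19  2.   -0.  ]
0.3 [ 0.241 -0.557  0.84 ] 10.0 [ 0.93  0.41  0.35  0.58 -0.16  2.   -0.  ]
0.5 [ 0.237 -0.549  0.816] 5.8 [ 0.92  0.38  0.34  0.67 -0.14  2.   -0.  ]
1 [ 0.234 -0.542  0.793] 1.9 [ 0.91  0.37  0.33  0.76 -0.13  2.   -0.  ]
[0.23104275, -0.52974823, 0.83250985] 7.4
0.05 [ 0.802 -0.094  0.912] 57.2 [-0.04  0.71  1.12  0.08 -0.87  1.41 -1.54]
0.1 [ 0.785 -0.092  0.892] 49.5 [-0.04  0.71  1.13  0.08 -0.88  1.54 -1.54]
0.2 [ 0.749 -0.089  0.852] 33.3 [-0.04  0.72  1.13  0.08 -0.88  1.82 -1.54]
0.3 [ 0.726 -0.087  0.828] 23.0 [-0.03  0.73  1.12  0.08 -0.88  1.99 -1.54]
0.5 [ 0.719 -0.088  0.807] 17.5 [-0.07  0.68  0.64  0.21 -0.38  2.   -1.53]
1 [ 0.709 -0.089  0.785] 12.8 [-0.09  0.64  0.53  0.34 -0.25  2.   -1.53]
[0.6482, -0.069, 0.8438] 15.8
```

```bash
cat > t.py <<'E'
from sim import *
q,x,M=data[12]; M=np.array(M).T;q=np.array(q);x=np.array(x)
r=np.array([.985,-.17,0]) # tool tilt azimuth
for dz in [0,.05,.1,.15,.2,.25]:
    qq=q; 
    for k in range(1,5): qq=solve(qq,x+np.array([0,0,dz*k/4]),M,.3)
    X0,A0=F(qq); Mc=A0
    for k in range(1,9):
        qq=solve(qq,X0-.05*k*r,Mc,.3)
        if k%4==0:
            X,A=F(qq);print(dz,k,X.round(3),A[:,2].round(2),tilt(A),(X+.178*A[:,2]).round(2),qq.round(2))
E
python3 t.py
```

```text
0 4 [0.156 0.123 0.344] [ 0.57 -0.2  -0.8 ] 37.3 [0.26 0.09 0.2 ] [ 0.2  -0.44 -1.16  2.57  0.4   0.61  0.15]
0 8 [-0.031  0.127  0.351] [ 0.56 -0.14 -0.82] 35.1 [0.07 0.1  0.21] [-0.69 -0.44 -1.27  2.49  0.11  1.13 -0.47]
0.05 4 [0.152 0.108 0.378] [ 0.6  -0.18 -0.78] 38.5 [0.26 0.08 0.24] [-0.9  -0.33 -0.5   2.57  0.61  1.03 -0.3 ]
0.05 8 [-0.045  0.142  0.378] [ 0.6  -0.18 -0.78] 38.5 [0.06 0.11 0.24] [-0.94 -0.2  -1.27  2.41  0.22  1.34 -0.83]
0.1 4 [0.152 0.108 0.427] [ 0.6  -0.18 -0.78] 38.5 [0.26 0.08 0.29] [-1.24 -0.42 -0.24  2.48  0.59  1.26 -0.27]
0.1 8 [-0.045  0.142  0.428] [ 0.6  -0.18 -0.78] 38.5 [0.06 0.11 0.29] [-1.3  -0.26 -0.92  2.33  0.21  1.51 -0.79]
0.15 4 [0.154 0.116 0.474] [ 0.59 -0.2  -0.78] 38.8 [0.26 0.08 0.34] [-1.16 -0.44 -0.26  2.37  0.57  1.35 -0.14]
0.15 8 [-0.045  0.142  0.477] [ 0.6  -0.18 -0.78] 38.5 [0.06 0.11 0.34] [-1.52 -0.3  -0.7   2.24  0.22  1.66 -0.76]
0.2 4 [0.157 0.127 0.523] [ 0.59 -0.22 -0.78] 39.0 [0.26 0.09 0.38] [-1.16 -0.44 -0.24  2.25  0.57  1.46 -0.06]
0.2 8 [-0.045  0.142  0.527] [ 0.6  -0.18 -0.78] 38.5 [0.06 0.11 0.39] [-1.8  -0.31 -0.49  2.15  0.24  1.82 -0.79]
0.25 4 [0.159 0.133 0.574] [ 0.58 -0.23 -0.78] 38.9 [0.26 0.09 0.44] [-1.16 -0.44 -0.23  2.13  0.57  1.57  0.02]
0.25 8 [-0.045  0.142  0.577] [ 0.6  -0.18 -0.78] 38.5 [0.06 0.11 0.44] [-1.78 -0.34 -0.47  2.05  0.26  1.93 -0.72]
```

```bash
python3 - <<'E'
from h import *
for p in [(-.43,.25,.8),(-.43,.25,.5),(-.43,.25,0),(-.3,.15,.6),(0,0,0),(0,0,.5)]:print(p,proj("scene",p).round(),proj("top",p).round())
for u in [(100,85),(190,70),(300,40),(440,10)]: print(u,onz("scene",u,0).round(2))
E
```

```text
(-0.43, 0.25, 0.8) [ 237. -254.] [  31. 1567.]
(-0.43, 0.25, 0.5) [ 248. -126.] [159. 962.]
(-0.43, 0.25, 0) [261.  21.] [223. 661.]
(-0.3, 0.15, 0.6) [ 226. -148.] [224. 945.]
(0, 0, 0) [235. 102.] [326. 466.]
(0, 0, 0.5) [211. -59.] [341. 600.]
(100, 85) [-0.27 -0.38  0.  ]
(190, 70) [-0.23 -0.09  0.  ]
(300, 40) [-0.25  0.33  0.  ]
(440, 10) [-0.22  0.93  0.  ]
```

```bash
cat > t2.py <<'E'
from sim import *
for w in [.15,.3,.6]:
  q,x,M=data[12]; M=np.array(M).T;qq=np.array(q);x=np.array(x)
  X,A=F(qq)
  for c in range(7):
    W=X-.192*A[:,2]-np.array([0,0,.272]); g=-W/np.linalg.norm(W); X0,A0=X,A
    for k in range(1,4): qq=solve(qq,X0+.05*k*g,A0,w,.01)
    X,A=F(qq);print(w,c,(A0.T@g).round(2),X.round(3),A[:,2].round(2),tilt(A),(X+.178*A[:,2]).round(2),qq.round(2))
E
python3 t2.py
```

```text
0.15 0 [ 0.92 -0.38  0.12] [0.273 0.038 0.257] [ 0.32 -0.27 -0.91] 24.5 [ 0.33 -0.01  0.1 ] [ 0.5   0.33 -1.27  2.57  1.16  0.82 -0.35]
0.15 1 [ 0.86 -0.36  0.36] [0.22  0.008 0.197] [-0.15 -0.34 -0.93] 22.0 [ 0.19 -0.05  0.03] [ 0.47  0.67 -1.27  2.57  0.89  1.04 -0.29]
0.15 2 [ 0.76 -0.31  0.57] [ 0.163 -0.018  0.146] [-0.59 -0.34 -0.73] 42.9 [ 0.06 -0.08  0.02] [ 0.53  1.1  -1.27  2.57  0.75  1.26 -0.4 ]
0.15 3 [ 0.68 -0.28  0.68] [ 0.095 -0.041  0.112] [-0.89 -0.26 -0.37] 68.3 [-0.06 -0.09  0.05] [ 0.71  1.59 -1.27  2.57  0.64  1.49 -0.62]
0.15 4 [ 0.63 -0.25  0.74] [ 0.026 -0.059  0.107] [-0.99 -0.1   0.04] 92.5 [-0.15 -0.08  0.11] [ 1.13  2.09 -1.26  2.57  0.43  1.77 -1.  ]
0.15 5 [ 0.59 -0.21  0.78] [-0.038 -0.081  0.126] [-0.9   0.16  0.41] 114.2 [-0.2  -0.05  0.2 ] [ 1.65  2.09 -0.96  2.57  0.27  1.84 -1.07]
0.15 6 [ 0.57 -0.13  0.81] [-0.102 -0.088  0.172] [-0.61  0.46  0.65] 130.2 [-0.21 -0.01  0.29] [ 2.44  2.09 -0.97  2.57 -0.13  1.97 -1.63]
0.3 0 [ 0.92 -0.38  0.12] [0.295 0.048 0.278] [ 0.47 -0.22 -0.85] 31.5 [0.38 0.01 0.13] [ 0.52  0.26 -1.27  2.57  1.34  0.77 -0.45]
[... 1055 characters left out ...]
.27  2.57  1.38  0.77 -0.48]
0.6 2 [ 0.9  -0.37  0.22] [0.291 0.045 0.271] [ 0.44 -0.23 -0.87] 29.7 [0.37 0.   0.12] [ 0.51  0.29 -1.27  2.57  1.3   0.79 -0.43]
0.6 3 [ 0.89 -0.37  0.27] [0.284 0.04  0.262] [ 0.37 -0.25 -0.89] 26.8 [ 0.35 -0.01  0.1 ] [ 0.51  0.32 -1.27  2.57  1.24  0.81 -0.39]
0.6 4 [ 0.88 -0.36  0.31] [0.276 0.035 0.252] [ 0.31 -0.27 -0.91] 24.1 [ 0.33 -0.01  0.09] [ 0.5   0.36 -1.27  2.57  1.19  0.84 -0.36]
0.6 5 [ 0.87 -0.35  0.35] [0.269 0.03  0.242] [ 0.25 -0.28 -0.93] 21.9 [ 0.31 -0.02  0.08] [ 0.5   0.41 -1.27  2.57  1.14  0.87 -0.34]
0.6 6 [ 0.86 -0.35  0.38] [0.262 0.025 0.233] [ 0.18 -0.29 -0.94] 20.2 [ 0.29 -0.03  0.07] [ 0.49  0.45 -1.27  2.57  1.1   0.9  -0.33]
```

move_arm(steps=[[0,0,-12,0],[0,0,-40,0],[-20,-4,-70,0],[-40,-8,-105,0],[-49,-10,-128,0],[-46,-54,-132,0],[-43,-98,-136,0],[-40,-142,-140,0],[-36,-184,-144,0],[-36,-184,-144,0]])

```text
clock: 15.75
position: [0.3024, -0.0939, 0.3529]
ee_rot: [0.175, 2.476, -0.199]
force: [-0.6, 0.0, -0.7]
width: 0.004
```

```bash
python3 st.py;python3 pic.py 4 scene
```

```text
15.75 q [ 0.294 -0.154 -0.224  2.568  1.032  0.135  0.502] p [ 0.3024 -0.0939  0.3529] F [-0.6  0.  -0.7] w 0.004
axes x,y,z [[-0.786, 0.077, -0.613], [0.174, 0.98, -0.1], [0.593, -0.186, -0.784]] tip [ 0.408  -0.1269  0.2135]
```

View pics/scene4.png

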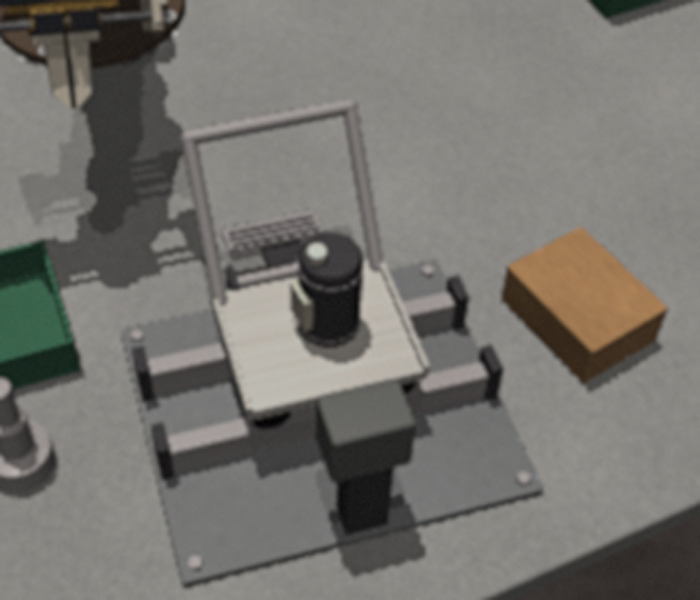

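move_arm(steps=[[49,8,4,0],[98,15,7,0],[147,22,10,0]])

```text
clock: 16.18
position: [0.2984, -0.0846, 0.3314]
ee_rot: [0.17, 2.511, -0.249]
force: [0.3, -0.5, 0.2]
width: 0.004
```

```bash
python3 st.py
```

```text
16.18 q [ 0.876 -0.089 -0.803  2.568  1.416  0.124  0.115] p [ 0.2984 -0.0846  0.3314] F [ 0.3 -0.5  0.2] w 0.004
axes x,y,z [[-0.81, 0.065, -0.583], [0.178, 0.974, -0.139], [0.559, -0.217, -0.8]] tip [ 0.3979 -0.1231  0.1889]
```

move_arm(steps=[[50,8,0,0],[100,15,0,0],[150,20,0,0],[150,20,0,0],[150,20,0,0],[150,20,0,0]])

```text
clock: 16.92
position: [0.2897, -0.0625, 0.3181]
ee_rot: [0.182, 2.564, -0.252]
force: [-0.5, 0.2, 0.3]
width: 0.007
```

```bash
python3 st.py
```

```text
16.93 q [ 1.325 -0.095 -1.265  2.568  1.182  0.118  0.316] p [ 0.2897 -0.0625  0.3181] F [-0.5  0.2  0.3] w 0.007
axes x,y,z [[-0.839, 0.077, -0.539], [0.181, 0.973, -0.142], [0.513, -0.217, -0.83]] tip [ 0.3811 -0.1011  0.1703]
```

```bash
cat > t3.py <<'E'
from sim import *
from cell import arm
s=arm.observe();q0=s['joints']
r=np.array([.92,-.39,0])
for w in [.3]:
 for up in [0,.03,.06,.1]:
  for dn in [.3,.6,1.]:
   qq=q0.copy();X,A=F(qq)
   for k in (1,2): qq=solve(qq,X+np.array([0,0,up*k/2]),A,w,.01)
   X,A=F(qq);t0=tilt(A)
   for c in range(3):
    g=-r*1-np.array([0,0,dn]);g/=np.linalg.norm(g);X0,A0=X,A
    for k in range(1,5): qq=solve(qq,X0+.04*k*g,A0,w,.01)
    X,A=F(qq);print(up,dn,c,t0,X.round(3),A[:,2].round(2),tilt(A),(X+.178*A[:,2]).round(2),qq.round(2))
E
python3 t3.py
```

```text
0 0.3 0 33.9 [0.202 0.027 0.34 ] [ 0.37 -0.25 -0.9 ] 26.5 [ 0.27 -0.02  0.18] [ 0.74 -0.44 -0.98  2.57 -0.04  0.51  1.19]
0 0.3 1 33.9 [0.06  0.115 0.323] [ 0.34 -0.29 -0.89] 26.8 [0.12 0.06 0.16] [-0.08 -0.44 -1.18  2.57  0.04  0.91  0.17]
0 0.3 2 33.9 [-0.058  0.137  0.328] [ 0.27 -0.2  -0.94] 19.9 [-0.01  0.1   0.16] [-0.52 -0.44 -1.27  2.49 -0.2   1.06 -0.19]
0 0.6 0 33.9 [0.231 0.018 0.312] [ 0.34 -0.25 -0.91] 24.9 [ 0.29 -0.03  0.15] [ 1.2  -0.41 -1.27  2.57 -0.26  0.38  1.51]
0 0.6 1 33.9 [0.121 0.11  0.309] [ 0.26 -0.28 -0.92] 22.6 [0.17 0.06 0.14] [ 0.46 -0.44 -1.27  2.57 -0.04  0.73  0.63]
0 0.6 2 33.9 [0.001 0.137 0.303] [ 0.22 -0.2  -0.96] 17.1 [0.04 0.1  0.13] [-0.18 -0.44 -1.27  2.57 -0.22  0.89  0.16]
0 1.0 0 33.9 [ 0.267 -0.001  0.28 ] [ 0.32 -0.24 -0.92] 23.2 [ 0.32 -0.04  0.12] [ 0.8   0.14 -1.27  2.57  1.03  0.58  0.06]
0 1.0 1 33.9 [0.231 0.098 0.205] [ 0.16 -0.33 -0.93] 21.2 [0.26 0.04 0.04] [ 0.1   0.62 -1.27  2.57  1.06  1.05 -0.69]
0 1.0 2 33.9 [0.144 0.177 0.092] [ 0.12 -0.39 -0.91] 24.3 [ 0.16  0.11 -0.07] [-0.43  1.19 -1.27  2.57  1.22  1.32 -1.45]
0.03 0.3
[... 2642 characters left out ...]
0.43 -0.24 -0.87] 29.4 [ 0.27 -0.04  0.21] [ 0.28 -0.44 -0.61  2.57  0.23  0.6   0.92]
0.1 0.6 1 33.9 [0.069 0.105 0.335] [ 0.38 -0.3  -0.87] 29.2 [0.14 0.05 0.18] [-0.19 -0.44 -1.09  2.57  0.12  0.95  0.11]
0.1 0.6 2 33.9 [-0.034  0.119  0.312] [ 0.31 -0.2  -0.93] 21.8 [0.02 0.08 0.15] [-0.49 -0.44 -1.27  2.56 -0.15  0.98 -0.17]
0.1 1.0 0 33.9 [ 0.222 -0.01   0.348] [ 0.42 -0.22 -0.88] 28.2 [ 0.3  -0.05  0.19] [ 0.95 -0.44 -0.91  2.57 -0.3   0.42  1.67]
0.1 1.0 1 33.9 [0.157 0.09  0.312] [ 0.29 -0.3  -0.91] 24.5 [0.21 0.04 0.15] [ 0.65 -0.44 -1.27  2.57  0.01  0.64  0.77]
0.1 1.0 2 33.9 [0.053 0.133 0.306] [ 0.24 -0.24 -0.94] 19.9 [0.1  0.09 0.14] [ 0.09 -0.44 -1.27  2.57 -0.13  0.84  0.35]
```

```bash
cat > t4.py <<'E'
from sim import *
from cell import arm
import sys
q0=arm.observe()['joints']; w=.3
for E in [35,42,50]:
  for P in [.12,.18]:
   qq=q0.copy();X,A=F(qq)
   for c in range(5):
    d=A[:,2];h=d[:2]/np.linalg.norm(d[:2]);e=np.radians(E)
    W=.306*np.r_[h*np.cos(e),np.sin(e)]; T=W+[0,0,.272]+.192*d
    X0=X.copy();A0=A
    for k in (1,2,3): qq=solve(qq,X0+(T-X0)*k/3,A0,w,.01)
    X,A=F(qq);X0=X.copy();A0=A
    W=X-.192*A[:,2]-np.array([0,0,.272]);g=-W/np.linalg.norm(W)
    for k in range(1,5): qq=solve(qq,X0+P/4*k*g,A0,w,.01)
    X,A=F(qq);print(E,P,c,T.round(3),X.round(3),A[:,2].round(2),tilt(A),(X+.178*A[:,2]).round(2),qq.round(2))
E
python3 t4.py
```

```text
35 0.12 0 [ 0.33  -0.139  0.288] [ 0.29  -0.122  0.257] [ 0.4  -0.17 -0.9 ] 25.8 [ 0.36 -0.15  0.1 ] [ 1.29  0.34 -1.27  2.57  1.57  0.45  0.07]
35 0.12 1 [ 0.308 -0.13   0.275] [ 0.269 -0.114  0.243] [ 0.28 -0.12 -0.95] 17.8 [ 0.32 -0.13  0.07] [ 1.27  0.37 -1.27  2.57  1.29  0.47  0.32]
35 0.12 2 [ 0.285 -0.121  0.265] [ 0.248 -0.105  0.233] [ 0.16 -0.07 -0.99] 9.9 [ 0.28 -0.12  0.06] [ 1.26  0.39 -1.27  2.57  1.05  0.51  0.53]
35 0.12 3 [ 0.261 -0.111  0.258] [ 0.227 -0.096  0.227] [ 0.04 -0.02 -1.  ] 2.3 [ 0.23 -0.1   0.05] [ 1.25  0.41 -1.27  2.57  0.84  0.57  0.7 ]
35 0.12 4 [ 0.238 -0.101  0.256] [ 0.205 -0.087  0.225] [-0.08  0.03 -1.  ] 4.9 [ 0.19 -0.08  0.05] [ 1.25  0.43 -1.27  2.57  0.67  0.63  0.83]
35 0.18 0 [ 0.33  -0.139  0.288] [ 0.279 -0.117  0.245] [ 0.33 -0.14 -0.94] 20.7 [ 0.34 -0.14  0.08] [ 1.27  0.38 -1.27  2.57  1.42  0.47  0.2 ]
35 0.18 1 [ 0.293 -0.124  0.268] [ 0.248 -0.105  0.222] [ 0.13 -0.05 -0.99] 7.9 [ 0.27 -0.11  0.05] [ 1.23  0.46 -1.27  2.57  1.09  0.56  0.47]
35 0.18 2 [ 0.255 -0.108  0.257] [ 0.216 -0.091  0.209] [-0.07  0.03 -1.  ] 4.4 [ 0.2  -0
[... 2531 characters left out ...]
.118  0.347] [ 0.242 -0.105  0.295] [ 0.34 -0.14 -0.93] 21.5 [ 0.3  -0.13  0.13] [ 1.59 -0.05 -1.27  2.57 -0.09  0.21  1.83]
50 0.18 1 [ 0.247 -0.101  0.328] [ 0.218 -0.091  0.274] [ 0.16 -0.06 -0.99] 9.5 [ 0.25 -0.1   0.1 ] [ 1.47  0.07 -1.27  2.57  0.25  0.4   1.41]
50 0.18 2 [ 0.214 -0.079  0.317] [ 0.194 -0.072  0.262] [-0.03  0.01 -1.  ] 1.7 [ 0.19 -0.07  0.08] [ 1.36  0.16 -1.27  2.57  0.27  0.57  1.29]
50 0.18 3 [-0.183  0.087  0.314] [-0.167  0.081  0.262] [ 0.14 -0.07 -0.99] 8.7 [-0.14  0.07  0.09] [-1.7   0.18 -1.27  2.57  0.2   0.68 -1.71]
50 0.18 4 [ 0.202 -0.102  0.317] [ 0.182 -0.093  0.262] [-0.04  0.02 -1.  ] 2.4 [ 0.18 -0.09  0.08] [ 1.47  0.16 -1.27  2.57  0.25  0.58  1.42]
```

```bash
cat > plan.py <<'E'
from sim import *
from cell import arm
import sys
E=np.radians(float(sys.argv[1]));P=float(sys.argv[2])
s=arm.observe();X=s['position'];A=R.from_rotvec(s['ee_rot']).as_matrix();d=A[:,2]
h=d[:2]/np.linalg.norm(d[:2]);W=.306*np.r_[h*np.cos(E),np.sin(E)];T=W+[0,0,.272]+.192*d
g=-W/.306
print(round(s['clock'],2),'tilt',tilt(A),d.round(3),'X',X.round(3),'q',s['joints'].round(2))
print('T',T.round(3),'recentre',(A.T@(T-X)*1000).round(),'pushend',(A.T@(T+P*g-X)*1000).round())
E
python3 plan.py 42 .16
```

```text
16.93 tilt 33.9 [ 0.513 -0.217 -0.83 ] X [ 0.29  -0.062  0.318] q [ 1.32 -0.1  -1.26  2.57  1.18  0.12  0.32]
T [ 0.308 -0.13   0.317] recentre [-20. -62.  25.] pushend [133. -22.  47.]
```

move_arm(steps=[[-10,-31,12,0],[-20,-62,25,0],[18,-52,30,0],[57,-42,36,0],[95,-32,41,0],[133,-22,47,0],[133,-22,47,0]])

```text
clock: 17.8
position: [0.2864, -0.1216, 0.2912]
ee_rot: [0.187, 2.616, -0.233]
force: [0.0, 0.2, -1.0]
width: 0.008
```

```bash
python3 plan.py 42 .16
```

```text
17.8 tilt 30.8 [ 0.472 -0.199 -0.859] X [ 0.286 -0.122  0.291] q [ 1.41  0.14 -1.27  2.57  1.6   0.24  0.08]
T [ 0.3   -0.127  0.312] recentre [-23.  -5. -10.] pushend [129.  35.  21.]
```

move_arm(steps=[[55,15,11,0],[110,30,22,0]])

```text
clock: 18.05
position: [0.2827, -0.1193, 0.2808]
ee_rot: [0.191, 2.666, -0.213]
force: [0.8, -0.1, -0.1]
width: 0.007
```

```bash
python3 plan.py 42 .16
```

```text
18.05 tilt 27.9 [ 0.431 -0.182 -0.884] X [ 0.283 -0.119  0.281] q [ 1.38  0.19 -1.27  2.57  1.48  0.29  0.19]
T [ 0.292 -0.123  0.307] recentre [-21.  -5. -18.] pushend [129.  34.  21.]
```

move_arm(steps=[[58,15,4,0]])

```text
clock: 18.18
position: [0.2728, -0.1152, 0.2817]
ee_rot: [0.193, 2.707, -0.195]
force: [-0.8, 0.0, -0.5]
width: 0.004
```

move_arm(steps=[[58,15,4,0]])

```text
clock: 18.3
position: [0.2633, -0.1123, 0.2838]
ee_rot: [0.195, 2.738, -0.188]
force: [-0.9, 0.0, -0.5]
width: -0.001
```

```bash
python3 plan.py 42 .16
```

```text
18.3 tilt 23.7 [ 0.369 -0.158 -0.916] X [ 0.263 -0.112  0.284] q [ 1.44  0.11 -1.27  2.57  0.96  0.23  0.71]
T [ 0.28  -0.12   0.301] recentre [-23.  -6.  -8.] pushend [124.  33.  42.]
```

move_arm(steps=[[57,15,12,0]])

```text
clock: 18.42
position: [0.2544, -0.109, 0.2831]
ee_rot: [0.199, 2.778, -0.172]
force: [-1.2, 0.4, -0.3]
width: 0.003
```

move_arm(steps=[[57,15,12,0]])

```text
clock: 18.55
position: [0.2453, -0.106, 0.2843]
ee_rot: [0.201, 2.812, -0.16]
force: [0.1, -0.8, -0.2]
width: 0.006
```

move_arm(steps=[[57,15,12,0]])

```text
clock: 18.68
position: [0.2362, -0.1037, 0.2868]
ee_rot: [0.204, 2.84, -0.155]
force: [-0.5, 0.3, -0.0]
width: 0.001
```

```bash
python3 plan.py 42 .16
```

```text
18.68 tilt 17.7 [ 0.277 -0.126 -0.952] X [ 0.236 -0.104  0.287] q [ 1.53  0.   -1.27  2.57  0.19  0.27  1.52]
T [ 0.26  -0.119  0.294] recentre [-27. -11.   2.] pushend [113.  29.  68.]
```

move_arm(steps=[[53,16,26,0]])

```text
clock: 18.8
position: [0.2329, -0.1008, 0.2809]
ee_rot: [0.206, 2.88, -0.139]
force: [-0.1, 0.1, 0.1]
width: 0.005
```

move_arm(steps=[[53,16,26,0]])

```text
clock: 18.92
position: [0.2297, -0.0975, 0.2757]
ee_rot: [0.212, 2.919, -0.122]
force: [0.4, -0.8, -0.5]
width: 0.005
```

move_arm(steps=[[52,16,28,0]])

```text
clock: 19.05
position: [0.2271, -0.0932, 0.2701]
ee_rot: [0.215, 2.958, -0.104]
force: [-0.2, -0.4, 0.8]
width: 0.003
```

```bash
python3 plan.py 42 .16
```

```text
19.05 tilt 10.7 [ 0.167 -0.082 -0.982] X [ 0.227 -0.093  0.27 ] q [ 1.41  0.12 -1.27  2.57  0.45  0.39  1.18]
T [ 0.236 -0.115  0.288] recentre [-15. -22. -14.] pushend [115.  20.  69.]
```

move_arm(steps=[[54,18,24,0]])

```text
clock: 19.18
position: [0.2212, -0.0845, 0.27]
ee_rot: [0.217, 2.997, -0.085]
force: [-1.7, 0.4, 0.5]
width: 0.003
```

move_arm(steps=[[54,18,24,0]])

```text
clock: 19.3
position: [0.2137, -0.0737, 0.2725]
ee_rot: [0.221, 3.034, -0.07]
force: [-0.4, 0.1, 0.1]
width: 0.002
```

move_arm(steps=[[54,18,24,0]])

```text
clock: 19.42
position: [0.2045, -0.0601, 0.2778]
ee_rot: [0.223, 3.07, -0.059]
force: [-1.2, -0.1, -1.1]
width: 0.004
```

```bash
python3 plan.py 42 .16
```

```text
19.43 tilt 4.2 [ 0.06  -0.043 -0.997] X [ 0.204 -0.06   0.278] q [ 1.38  0.01 -1.27  2.57  0.09  0.51  1.47]
T [ 0.196 -0.141  0.285] recentre [ -4. -81.  -4.] pushend [108. -23.  94.]
```

move_arm(steps=[[48,20,30,0]])

```text
clock: 19.55
position: [0.2004, -0.0421, 0.2788]
ee_rot: [0.23, 3.103, -0.057]
force: [0.4, -0.9, 0.5]
width: 0.002
```

```bash
python3 st.py
```

```text
19.55 q [ 1.31  -0.009 -1.267  2.569  0.056  0.548  1.418] p [ 0.2004 -0.0421  0.2788] F [ 0.4 -0.9  0.5] w 0.002
axes x,y,z [[-0.989, 0.147, -0.032], [0.148, 0.988, -0.034], [0.027, -0.039, -0.999]] tip [ 0.2052 -0.049   0.101 ]
```

move_arm(steps=[[-2,-2,-55,0],[-4,-4,-110,0.15],[-30,5,-160,0.33],[-85,20,-171,0.51],[-140,37,-171,0.69],[-195,53,-171,0.87],[-250,70,-171,1.05],[-305,86,-171,1.23],[-360,103,-171,1.4],[-410,118,-171,1.47],[-447,129,-171,1.47],[-447,129,-171,1.47],[-447,129,-171,1.47]], grip=88)

```text
clock: 21.18
position: [0.3681, 0.0092, 0.5319]
ee_rot: [2.214, 2.119, 0.048]
force: [-0.2, 0.3, -0.4]
width: 0.96
```

```bash
python3 st.py; python3 pic.py 5 wrist scene
```

```text
21.18 q [ 1.691 -0.438 -1.267  1.865 -0.429  1.347  0.475] p [0.3681 0.0092 0.5319] F [-0.2  0.3 -0.4] w 0.96
axes x,y,z [[0.045, 0.999, -0.031], [0.996, -0.042, 0.077], [0.076, -0.034, -0.997]] tip [0.3816 0.0031 0.3545]
```

View pics/wrist5.png

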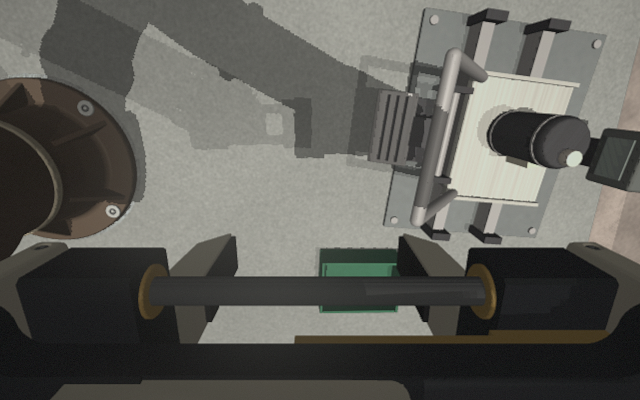

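View pics/scene5.png

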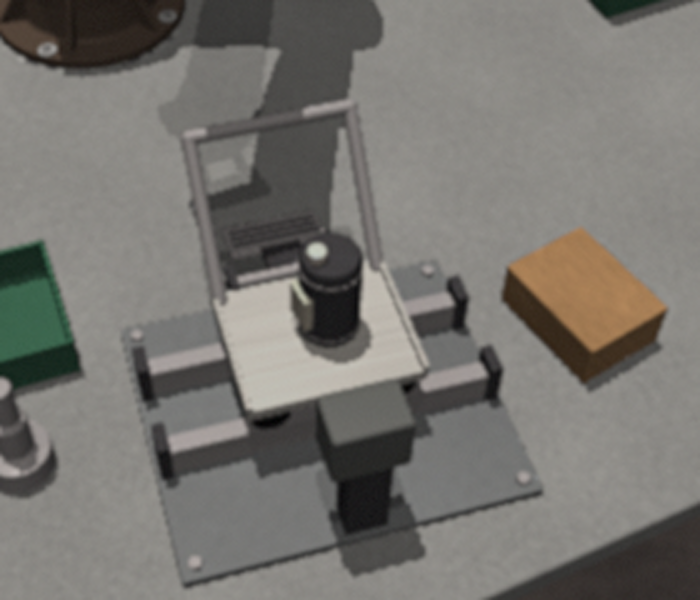

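move_arm(steps=[[6,50,10,0],[12,100,20,0],[18,150,35,0],[24,200,55,0],[32,245,75,0],[32,274,93,0],[32,274,93,0],[32,274,93,0]])

```text
clock: 22.28
position: [0.3799, 0.0123, 0.54]
ee_rot: [2.19, 2.097, 0.105]
force: [0.4, 0.1, 0.1]
width: 0.959
```

```bash
python3 st.py; python3 pic.py 6 wrist
```

```text
22.27 q [ 1.691 -0.437 -1.267  1.846 -0.455  1.323  0.472] p [0.3799 0.0123 0.54  ] F [0.4 0.1 0.1] w 0.959
axes x,y,z [[0.045, 0.999, -0.025], [0.991, -0.041, 0.125], [0.124, -0.03, -0.992]] tip [0.402  0.0069 0.3635]
```

View pics/wrist6.png

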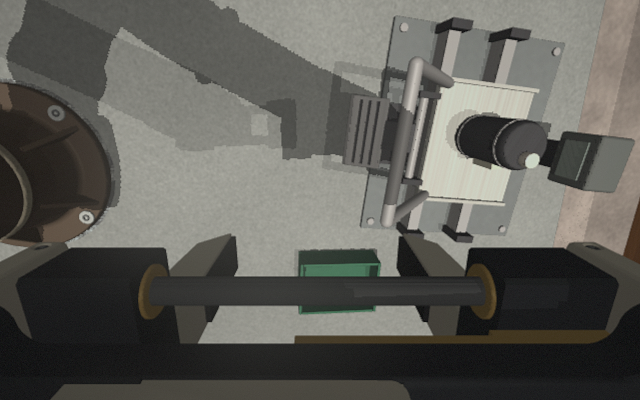

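```bash
cat > jac.py <<'E'
from sim import *
from cell import arm
q=arm.observe()['joints'];X,A=F(q)
J=np.zeros((6,7))
for i in range(7):
    dq=q.copy();dq[i]+=1e-5;X2,A2=F(dq);J[:3,i]=(X2-X)/1e-5;J[3:,i]=R.from_matrix(A2@A.T).as_rotvec()/1e-5
Jp=np.linalg.pinv(J,rcond=1e-3)
print('sv',np.linalg.svd(J)[1].round(3)); n=np.linalg.svd(J)[2][6];print('null',n.round(2))
for nm,e in [('x',[1,0,0,0,0,0]),('y',[0,1,0,0,0,0]),('z',[0,0,1,0,0,0]),('rz',[0,0,0,0,0,1])]: print(nm,(Jp@np.array(e)*(.06 if nm!='rz' else .18)).round(3))
E
python3 jac.py
```

```text
sv [1.815 1.538 1.318 0.458 0.29  0.161]
null [ 0.39 -0.43  0.17  0.   -0.45  0.25  0.6 ]
x [ 0.225  0.034 -0.249 -0.1    0.002 -0.021 -0.041]
y [-0.085 -0.077  0.018 -0.005 -0.06   0.038 -0.065]
z [-0.039  0.007  0.079 -0.12   0.029  0.137 -0.025]
rz [-0.046  0.058 -0.018  0.002  0.037 -0.027  0.116]
```

```bash
cat > naive.py <<'E'
from sim import *
vl=.7*np.array([2.22,2.22,3.01,3.01,3.14,3.14,3.14])/8
sg=np.array(S)
P=L['p'];off=P[:24].reshape(8,3)
axv={'z':np.array([0,0,1.]),'y':np.array([0,1.,0])}
def FJ(q):
    A=np.eye(3);x=np.zeros(3);os=[];zs=[]
    for i in range(7):
        x=x+A@off[i];a=axv[ax[i]];zs.append(A@a*sg[i]);os.append(x)
        A=A@R.from_rotvec(a*(sg[i]*q[i]+P[25+i])).as_matrix()
    x=x+A@off[7]
    J=np.array([np.r_[np.cross(z,x-o),z] for z,o in zip(zs,os)]).T
    return x,A,J
def ik(q,x,M,w=.3,lam=.05,N=40):
    q=q.copy();W=np.r_[1,1,1,w,w,w]
    for _ in range(N):
        X,A,J=FJ(q);e=np.r_[x-X,R.from_matrix(M@A.T).as_rotvec()]*W
        Jw=J*W[:,None];q=np.clip(q+Jw.T@np.linalg.solve(Jw@Jw.T+lam**2*np.eye(6),e),lo,hi)
    return q
def call(q,steps,w=.3,lam=.05,N=40):
    X0,A0,_=FJ(q);cx,cR=X0,A0
    for s in steps:
        tx=X0+A0@np.array(s[:3])/1000; tR=A0@R.from_rotvec([0,0,s[3]]).as_matrix()
        Xc,Ac,_=FJ(q); d=tx-Xc;n=np.linalg.norm(d); d=d*min(1,.0625/max(n,1e-9))
        rv=R.from_matrix(Ac.T@tR).as_rotvec();m=np.linalg.norm(rv);rv=rv*min(1,.187/max(m,1e-9))
        qn=ik(q,Xc+d,Ac@R.from_rotvec(rv).as_matrix(),w,lam,N)
        r=np.max(np.abs(qn-q)/vl); q=q+(qn-q)/max(1,r)
    return q
if __name__=="__main__":
    # check against record
    st=np.array([1.31,-.009,-1.267,2.569,.056,.548,1.418])
    A1=[[-2,-2,-55,0],[-4,-4,-110,0.15],[-30,5,-160,0.33],[-85,20,-171,0.51],[-140,37,-171,0.69],[-195,53,-171,0.87],[-250,70,-171,1.05],[-305,86,-171,1.23],[-360,103,-171,1.4],[-410,118,-171,1.47],[-447,129,-171,1.47],[-447,129,-171,1.47],[-447,129,-171,1.47]]
    for w in (.3,1):
      for lam in (.02,.1,.2):
       for N in (3,30):
        q=call(st,A1,w,lam,N);X,A,_=FJ(q);print(w,lam,N,q.round(2),X.round(3),A[:,2].round(2))
    print("actual [1.691 -.438 -1.267 1.865 -.429 1.347 .475] [.368 .009 .532]")
E
python3 naive.py
```

```text
0.3 0.02 3 [ 2.37 -0.44 -1.27  1.71 -0.48  1.49  0.97] [ 0.332 -0.209  0.593] [ 0.09 -0.05 -0.99]
0.3 0.02 30 [ 2.38 -0.44 -1.27  1.71 -0.49  1.49  0.98] [ 0.332 -0.21   0.592] [ 0.1  -0.04 -0.99]
0.3 0.1 3 [ 2.29 -0.44 -1.27  1.72 -0.48  1.46  0.9 ] [ 0.345 -0.188  0.587] [ 0.1  -0.05 -0.99]
0.3 0.1 30 [ 0.39  0.59 -0.89  1.37  0.51  1.39 -0.55] [0.656 0.027 0.459] [ 0.03 -0.04 -1.  ]
0.3 0.2 3 [ 2.11 -0.44 -1.27  1.76 -0.47  1.4   0.73] [ 0.371 -0.13   0.574] [ 0.12 -0.07 -0.99]
0.3 0.2 30 [ 0.39  0.6  -0.89  1.37  0.51  1.39 -0.55] [0.656 0.027 0.459] [ 0.03 -0.04 -1.  ]
1 0.02 3 [ 2.37 -0.44 -1.27  1.71 -0.48  1.49  0.97] [ 0.332 -0.209  0.593] [ 0.09 -0.05 -0.99]
1 0.02 30 [ 2.38 -0.44 -1.27  1.71 -0.49  1.49  0.98] [ 0.332 -0.21   0.592] [ 0.1  -0.04 -0.99]
1 0.1 3 [ 2.31 -0.44 -1.27  1.71 -0.48  1.48  0.91] [ 0.343 -0.189  0.59 ] [ 0.09 -0.05 -0.99]
1 0.1 30 [ 0.4   0.6  -0.91  1.37  0.52  1.39 -0.56] [0.656 0.027 0.459] [ 0.03 -0.04 -1.  ]
1 0.2 3 [ 2.14 -0.44 -1.27  1.74 -0.46  1.45  0.76] [ 0.363 -0.135  0.578] [ 0.09 -0.04 -1.  ]
1 0.2 30 [ 0.45  0.58 -0.96  1.42  0.52  1.38 -0.58] [0.636 0.022 0.461] [ 0.03 -0.04 -1.  ]
actual [1.691 -.438 -1.267 1.865 -.429 1.347 .475] [.368 .009 .532]
```

```bash
cat > esc.py <<'E'
from naive import *
from cell import arm
import itertools
q0=arm.observe()['joints']
models=[(.3,.2,3),(.3,.3,5),(.5,.2,4)]
def lin(q,D,n,tw=0):
    X,A,_=FJ(q);v=A.T@np.array(D)*1000
    return [[*(v*k/n),tw*k/n] for k in range(1,n+1)]
tgt=np.array([.649,.026,.46])
out=[]
for D in itertools.product([-.2,0,.2],[-.25,0,.25],[-.2,0,.2]):
  for tw in (-1,0,1):
    r=[]
    for m in models:
        q=call(q0,lin(q0,D,6,tw),*m);q1=q
        X=FJ(q)[0];q=call(q,lin(q,tgt-X,10,-tw)+[lin(q,tgt-X,1,-tw)[0]]*2,*m);X,A,_=FJ(q)
        r.append((np.linalg.norm(X-tgt),tilt(A),q[2],q1[2],q1[1]))
    out.append((max(a[0] for a in r),D,tw,np.round(r,2).tolist()))
out.sort(key=lambda a:a[0])
for o in out[:8]:print(o)
E
time python3 esc.py
```

```text
(np.float64(0.00011944755369084958), (0, -0.25, 0.2), -1, [[0.0, 8.5, -0.88, -1.25, 0.12], [0.0, 8.8, -0.87, -1.25, 0.12], [0.0, 7.6, -0.89, -1.27, 0.14]])
(np.float64(0.00015588942946172978), (0.2, -0.25, 0.2), -1, [[0.0, 17.0, -0.83, -1.26, 0.21], [0.0, 14.8, -0.83, -1.26, 0.21], [0.0, 10.1, -0.86, -1.25, 0.28]])
(np.float64(0.0001820168038123248), (0.2, -0.25, 0), -1, [[0.0, 17.2, -0.78, -1.25, 0.23], [0.0, 14.7, -0.79, -1.24, 0.24], [0.0, 10.4, -0.83, -1.23, 0.3]])
(np.float64(0.00018871792507751392), (0, -0.25, 0), -1, [[0.0, 7.8, -0.84, -1.27, 0.16], [0.0, 8.0, -0.83, -1.27, 0.15], [0.0, 7.4, -0.85, -1.27, 0.17]])
(np.float64(0.00022991884979242893), (0.2, -0.25, -0.2), -1, [[0.0, 16.6, -0.75, -1.23, 0.23], [0.0, 14.3, -0.75, -1.22, 0.23], [0.0, 10.3, -0.79, -1.2, 0.3]])
(np.float64(0.0002621834350481059), (-0.2, 0.25, 0), 1, [[0.0, 12.6, -1.08, -0.96, -0.44], [0.0, 8.7, -1.07, -1.02, -0.44], [0.0, 7.0, -1.12, -0.99, -0.44]])
(np.float64(0.00026434587293738777), (-0.2, 0.25, 0.2), 1, [[0.0, 9.9, -1.08, -0.83, -0.44], [0.0, 7.2, -1.07, -0.88, -0.44], [0.0, 6.6, -1.12, -0.85, -0.44]])
(np.float64(0.00026467110765948876), (0, -0.25, -0.2), -1, [[0.0, 10.0, -0.75, -1.16, 0.32], [0.0, 8.9, -0.76, -1.16, 0.3], [0.0, 7.7, -0.78, -1.14, 0.37]])
real	0m38.574s
user	0m31.277s
sys	0m0.255s
```

move_arm(steps=[[-42,2,1,-0.167],[-83,3,2,-0.333],[-125,5,4,-0.5],[-167,7,5,-0.667],[-208,8,6,-0.833],[-250,10,7,-1.0]])

```text
clock: 23.08
position: [0.3334, -0.2059, 0.5547]
ee_rot: [0.894, 2.837, -0.004]
force: [-0.5, -1.2, 0.1]
width: 0.959
```

```bash
python3 st.py; cat > go.py <<'E'
import sys
from naive import *
from cell import arm
# go.py gx gy gz(world grasp point m) : tool shift for grasp point
g=np.array([float(v) for v in sys.argv[1:4]])
s=arm.observe();X=s['position'];A=R.from_rotvec(s['ee_rot']).as_matrix()
D=g-.159*A[:,2]-X
print('tilt',tilt(A),'shift',(A.T@D*1000).round(1),'len',np.linalg.norm(D).round(3))
E
python3 go.py .661 .0205 .3
```

```text
23.07 q [ 2.327 -0.437 -1.267  1.811 -0.541  1.364  2.11 ] p [ 0.3334 -0.2059  0.5547] F [-0.5 -1.2  0.1] w 0.959
axes x,y,z [[-0.807, 0.569, -0.159], [0.569, 0.821, 0.047], [0.158, -0.053, -0.986]] tip [ 0.3615 -0.2152  0.3791]
tilt 9.6 shift [-95.  360.3 131.8] len 0.395
```

```bash
python3 jac.py; cat > bj.py <<'E'
# bounded: which world twists can be done at all with limits, LP-ish: lsq_linear
from naive import *
from cell import arm
from scipy.optimize import lsq_linear
q=arm.observe()['joints'];X,A,J=FJ(q)
b_lo=np.maximum(-.2,lo+.005-q);b_hi=np.minimum(.2,hi-.005-q)
b_lo=np.minimum(b_lo,0);b_hi=np.maximum(b_hi,1e-6)
for D in np.vstack([np.eye(3),-np.eye(3)]):
    r=lsq_linear(J,np.r_[.04*D,0,0,0],(b_lo,b_hi));print(D,r.x.round(3),np.abs(J@r.x-np.r_[.04*D,0,0,0]).max().round(4))
E
python3 bj.py
```

```text
sv [1.813 1.539 1.325 0.462 0.29  0.162]
null [ 0.4  -0.44  0.18  0.   -0.44  0.3   0.58]
x [ 0.133 -0.018 -0.19  -0.084 -0.035  0.    -0.071]
y [-0.2   -0.08   0.161  0.055 -0.048  0.039 -0.033]
z [-0.032  0.01   0.07  -0.123  0.031  0.132 -0.038]
rz [-0.034  0.06  -0.031 -0.003  0.038 -0.018  0.117]
[1. 0. 0.] [-0.052  0.     0.    -0.024  0.006  0.009 -0.064] 0.025
[0. 1. 0.] [-0.194  0.014  0.079  0.036  0.036 -0.02  -0.111] 0.0
[0. 0. 1.] [-0.021  0.007  0.047 -0.082  0.02   0.088 -0.025] 0.0
[-1. -0. -0.] [-0.089  0.012  0.127  0.056  0.023 -0.     0.047] 0.0
[-0. -1. -0.] [ 0.099  0.     0.    -0.015 -0.012  0.022  0.092] 0.0161
[-0. -0. -1.] [-0.033  0.     0.     0.094 -0.007 -0.086  0.016] 0.0094
```

```bash
cat > cal.py <<'E'
from naive import *
A1=[[-2,-2,-55,0],[-4,-4,-110,0.15],[-30,5,-160,0.33],[-85,20,-171,0.51],[-140,37,-171,0.69],[-195,53,-171,0.87],[-250,70,-171,1.05],[-305,86,-171,1.23],[-360,103,-171,1.4],[-410,118,-171,1.47],[-447,129,-171,1.47],[-447,129,-171,1.47],[-447,129,-171,1.47]]
A2=[[6,50,10,0],[12,100,20,0],[18,150,35,0],[24,200,55,0],[32,245,75,0],[32,274,93,0],[32,274,93,0],[32,274,93,0]]
A3=[[-42,2,1,-0.167],[-83,3,2,-0.333],[-125,5,4,-0.5],[-167,7,5,-0.667],[-208,8,6,-0.833],[-250,10,7,-1.0]]
A0=[[-12+0,0,0,0]]
T=[(np.array([1.31,-.009,-1.267,2.569,.056,.548,1.418]),A1,np.array([1.691,-.438,-1.267,1.865,-.429,1.347,.475])),
(np.array([1.691,-.438,-1.267,1.865,-.429,1.347,.475]),A2,np.array([1.691,-.437,-1.267,1.846,-.455,1.323,.472])),
(np.array([1.691,-.437,-1.267,1.846,-.455,1.323,.472]),A3,np.array([2.327,-.437,-1.267,1.811,-.541,1.364,2.11])),
(np.array([-.375,.446,-.193,2.57,2.102,.668,-1.158]),[[0,0,-12,0],[0,0,-40,0],[-20,-4,-70,0],[-40,-8,-105,0],[-49,-10,-128,0],[-46,-54,-132,0],[-43,-98,-136,0],[-40,-142,-140,0],[-36,-184,-144,0],[-36,-184,-144,0]],np.array([.294,-.154,-.224,2.568,1.032,.135,.502])),
(np.array([1.06,.435,.025,1.574,-.0116,1.134,-.075]),[[0,0,-60*k,0] for k in range(1,9)],np.array([.767,.359,.636,.708,-.281,2.001,.049])),
]
if __name__=="__main__":
  for w in (.2,.5,1):
   for lam in (.01,.05,.1,.2,.4):
    for N in (1,2,4,8,20):
      o=[np.abs(call(a,s,w,lam,N)-b).max() for a,s,b in T]; print(w,lam,N,np.round(o,2),round(sum(o),2))
E
python3 cal.py | sort -k9 -n | awk '{print $NF,$0}' | sort -n | head -12
```

```text
2.3 0.5 0.4 20 [0.26 0.26 0.85 0.41 0.51] 2.3
2.32 1 0.4 20 [0.26 0.27 0.85 0.43 0.51] 2.32
2.38 0.2 0.4 20 [0.2  0.22 0.85 0.57 0.53] 2.38
2.45 1 0.4 8 [0.24 0.25 0.84 0.58 0.54] 2.45
2.51 0.5 0.4 8 [0.23 0.25 0.84 0.65 0.54] 2.51
2.69 1 0.4 4 [0.19 0.22 0.82 0.9  0.56] 2.69
2.72 0.5 0.4 4 [0.18 0.21 0.82 0.94 0.56] 2.72
2.79 0.5 0.2 20 [0.5  0.51 0.85 0.47 0.45] 2.79
2.79 1 0.2 20 [0.5  0.51 0.85 0.48 0.44] 2.79
2.8 0.5 0.2 4 [0.47 0.48 0.85 0.48 0.53] 2.8
2.8 1 0.2 2 [0.36 0.43 0.84 0.64 0.55] 2.8
2.81 1 0.2 4 [0.47 0.48 0.85 0.48 0.53] 2.81
```

```bash
cat > bsim.py <<'E'
from naive import *
from scipy.optimize import lsq_linear
LO=lo+.003;HI=hi-.001
def ikb(q,x,M,w,lam,N):
    q=q.copy();W=np.r_[1,1,1,w,w,w]
    for _ in range(N):
        X,A,J=FJ(q);e=np.r_[x-X,R.from_matrix(M@A.T).as_rotvec()]*W
        Jw=np.vstack([J*W[:,None],lam*np.eye(7)])
        bl=np.minimum(np.maximum(LO-q,-.25),-1e-7);bh=np.maximum(np.minimum(HI-q,.25),1e-7)
        q=q+lsq_linear(Jw,np.r_[e,np.zeros(7)],(bl,bh),method='bvls').x
    return q
def callb(q,steps,w=.3,lam=.02,N=3):
    X0,A0,_=FJ(q)
    for s in steps:
        tx=X0+A0@np.array(s[:3])/1000; tR=A0@R.from_rotvec([0,0,s[3]]).as_matrix()
        Xc,Ac,_=FJ(q); d=tx-Xc;n=np.linalg.norm(d); d=d*min(1,.0625/max(n,1e-9))
        rv=R.from_matrix(Ac.T@tR).as_rotvec();m=np.linalg.norm(rv);rv=rv*min(1,.187/max(m,1e-9))
        qn=ikb(q,Xc+d,Ac@R.from_rotvec(rv).as_matrix(),w,lam,N)
        r=np.max(np.abs(qn-q)/vl); q=q+(qn-q)/max(1,r)
    return q
if __name__=="__main__":
  from cal import T
  for w in (.2,.4,.8):
   for lam in (.005,.03,.1):
    for N in (1,3):
      o=[np.abs(callb(a,s,w,lam,N)-b).max() for a,s,b in T]; print(w,lam,N,np.round(o,2),round(sum(o),2))
  print(callb(T[2][0],T[2][1]).round(2)); print(callb(T[4][0],T[4][1]).round(2))
E
python3 bsim.py
```

```text
0.2 0.005 1 [1.32 0.29 0.2  0.08 0.18] 2.07
0.2 0.005 3 [1.41 0.28 0.12 0.03 0.52] 2.35
0.2 0.03 1 [1.28 0.29 0.86 0.12 0.38] 2.93
0.2 0.03 3 [1.36 0.28 0.12 0.06 0.3 ] 2.11
0.2 0.1 1 [0.58 0.26 0.89 0.51 0.54] 2.79
0.2 0.1 3 [0.32 0.28 0.86 0.22 0.5 ] 2.18
0.4 0.005 1 [1.07 0.02 0.14 0.07 0.31] 1.6
0.4 0.005 3 [1.41 0.02 0.01 0.03 0.52] 1.99
0.4 0.03 1 [1.06 0.02 0.27 0.1  0.3 ] 1.76
0.4 0.03 3 [1.37 0.02 0.01 0.05 0.3 ] 1.75
0.4 0.1 1 [0.01 0.02 0.85 0.37 0.53] 1.79
0.4 0.1 3 [0.02 0.02 0.85 0.27 0.46] 1.62
0.8 0.005 1 [1.08 0.05 0.14 0.05 0.56] 1.87
0.8 0.005 3 [1.42 0.05 0.03 0.03 0.51] 2.04
0.8 0.03 1 [1.07 0.05 0.17 0.1  0.33] 1.72
0.8 0.03 3 [1.37 0.05 0.03 0.04 0.31] 1.81
0.8 0.1 1 [0.04 0.05 0.85 0.34 0.52] 1.8
0.8 0.1 3 [0.05 0.05 0.85 0.28 0.44] 1.67
[ 2.33 -0.44 -1.27  1.81 -0.57  1.32  2.11]
[ 0.94  0.4   0.33  0.61 -0.15  2.   -0.01]
```

```bash
cat > esc2.py <<'E'
from bsim import *
from cal import T
from cell import arm
import itertools
for lam in (.04,.05,.06,.08):
  for N in (2,3,6): print(lam,N,[np.abs(callb(a,s,.4,lam,N)-b).max().round(2) for a,s,b in T])
q0=arm.observe()['joints']
def lin(q,D,n,tw=0):
    X,A,_=FJ(q);v=A.T@np.array(D)*1000
    return [[*(v*k/n),tw*k/n] for k in range(1,n+1)]
tgt=np.array([.649,.026,.46]);out=[]
X00=FJ(q0)[0]
for P in itertools.product([.2,.3,.4],[-.35,-.2,-.05,.1],[.25,.35,.5]):
  D=np.array(P)-X00
  for tw in (-.6,0,1.):
    r=[]
    for lam in (.03,.08):
        q=callb(q0,lin(q0,D,8,tw),.4,lam,3);q1=q
        X=FJ(q)[0];st=lin(q,tgt-X,10,0);q=callb(q,st+[st[-1]]*2,.4,lam,3);X,A,_=FJ(q)
        r.append((np.linalg.norm(X-tgt),tilt(A),q[2],q[6],q1[2],q1[1]))
        if r[-1][0]>.1:break
    out.append((max(a[0] for a in r),P,tw,np.round(r,2).tolist()))
out.sort(key=lambda a:a[0])
for o in out[:10]:print(o)
E
time python3 esc2.py
```

```text
0.04 2 [np.float64(1.29), np.float64(0.02), np.float64(0.07), np.float64(0.09), np.float64(0.32)]
0.04 3 [np.float64(1.35), np.float64(0.02), np.float64(0.02), np.float64(0.05), np.float64(0.31)]
0.04 6 [np.float64(1.36), np.float64(0.02), np.float64(0.01), np.float64(0.04), np.float64(0.3)]
0.05 2 [np.float64(0.02), np.float64(0.02), np.float64(0.85), np.float64(0.16), np.float64(0.36)]
0.05 3 [np.float64(1.34), np.float64(0.02), np.float64(0.86), np.float64(0.1), np.float64(0.33)]
0.05 6 [np.float64(1.35), np.float64(0.02), np.float64(0.01), np.float64(0.05), np.float64(0.31)]
0.06 2 [np.float64(0.02), np.float64(0.02), np.float64(0.85), np.float64(0.21), np.float64(0.4)]
0.06 3 [np.float64(1.29), np.float64(0.02), np.float64(0.85), np.float64(0.15), np.float64(0.36)]
0.06 6 [np.float64(1.33), np.float64(0.02), np.float64(0.03), np.float64(0.06), np.float64(0.32)]
0.08 2 [np.float64(0.02), np.float64(0.02), np.float64(0.85), np.float64(0.27), np.float64(0.46)]
0.08 3 [np.float64(0.02), np.float64(0.02), np.float64(0.85), np.float64(0.23), np.float64(0.42)]
0.08 6 [np.float64(1.31),
[... 805 characters left out ...]
1, 0.5), 1.0, [[0.0, 9.3, -0.95, -0.31, -0.65, -0.44], [0.0, 8.7, -0.94, -0.39, -0.69, -0.44]])
(np.float64(5.547714984236893e-10), (0.3, -0.35, 0.5), -0.6, [[0.0, 10.7, -1.0, 0.91, -1.27, -0.02], [0.0, 12.0, -0.99, 0.93, -1.27, -0.08]])
(np.float64(5.655238628593518e-10), (0.2, -0.05, 0.5), -0.6, [[0.0, 9.5, -0.98, 0.91, -0.52, -0.44], [0.0, 8.9, -0.96, 0.96, -0.53, -0.44]])
(np.float64(5.671456982502126e-10), (0.2, -0.05, 0.5), 0, [[0.0, 9.5, -0.98, 0.38, -0.52, -0.44], [0.0, 8.9, -0.96, 0.4, -0.53, -0.44]])
(np.float64(5.688152295463609e-10), (0.2, -0.05, 0.5), 1.0, [[0.0, 9.4, -0.98, -0.49, -0.52, -0.44], [0.0, 8.9, -0.97, -0.54, -0.54, -0.44]])
real	0m28.027s
user	0m26.560s
sys	0m0.169s
```

```bash
cat > esc3.py <<'E'
from bsim import *
from cell import arm
import itertools
q0=arm.observe()['joints']
def lin(q,D,n,tw=0):
    X,A,_=FJ(q);v=A.T@np.array(D)*1000
    return [[*(v*k/n),tw*k/n] for k in range(1,n+1)]
tgt=np.array([.66,.026,.46])
X00=FJ(q0)[0]
for lam,N in ((.03,3),(.06,2),(.1,3)):
  for E in (45,55):
    q=q0
    q=callb(q,lin(q,np.array([.25,.0,.42])-FJ(q)[0],5),.4,lam,N); qa=q
    for c in range(4):
      X,A,_=FJ(q);d=A[:,2];h=d[:2]/np.linalg.norm(d[:2]);e=np.radians(E)
      W=.306*np.r_[h*np.cos(e),np.sin(e)];T=W+[0,0,.272]+.192*d;g=-W/.306
      if c==0: q=callb(q,lin(q,T-X,4),.4,lam,N);print('  at T',q.round(2),FJ(q)[0].round(3))
      q=callb(q,lin(q,.06*g,1),.4,lam,N)
    X,A,_=FJ(q);print(lam,E,'after push',X.round(3),A[:,2].round(3),q.round(2)); qb=q
    for P in itertools.product([.15,.25,.35],[-.25,-.1,.05],[.3,.42,.55]):
      q=callb(qb,lin(qb,np.array(P)-X,5),.4,lam,N);q1=q;Xx=FJ(q)[0];st=lin(q,tgt-Xx,10);q=callb(q,st+[st[-1]]*2,.4,lam,N)
      X2,A2,_=FJ(q); 
      if np.linalg.norm(X2-tgt)<.02: print('    ok',P,tilt(A2),q.round(2))
E
python3 esc3.py
```

```text
at T [ 1.53 -0.07 -1.27  2.51 -0.12  0.49  1.32] [ 0.233 -0.079  0.301]
0.03 45 after push [ 0.194 -0.082  0.264] [ 0.003  0.011 -1.   ] [ 1.42  0.14 -1.27  2.57  0.25  0.54  0.91]
    ok (0.15, -0.25, 0.3) 0.6 [ 0.43  0.64 -0.98  1.34  0.51  1.42  0.44]
    ok (0.15, -0.25, 0.42) 0.6 [ 0.44  0.64 -0.99  1.34  0.52  1.43  0.44]
    ok (0.15, -0.25, 0.55) 0.6 [ 0.44  0.64 -0.99  1.34  0.52  1.43  0.44]
    ok (0.15, -0.1, 0.3) 0.6 [ 0.43  0.64 -0.98  1.34  0.51  1.42  0.44]
    ok (0.15, -0.1, 0.42) 0.6 [ 0.44  0.64 -0.99  1.34  0.52  1.43  0.44]
    ok (0.15, -0.1, 0.55) 0.6 [ 0.44  0.65 -1.    1.34  0.53  1.43  0.44]
    ok (0.15, 0.05, 0.3) 0.6 [ 0.43  0.64 -0.98  1.33  0.52  1.44  0.44]
    ok (0.15, 0.05, 0.42) 0.3 [ 0.42  0.63 -0.96  1.34  0.5   1.43  0.45]
    ok (0.15, 0.05, 0.55) 0.4 [ 0.41  0.63 -0.94  1.34  0.49  1.42  0.46]
    ok (0.25, -0.25, 0.3) 0.6 [ 0.43  0.63 -0.96  1.34  0.5   1.42  0.45]
    ok (0.25, -0.25, 0.42) 0.6 [ 0.44  0.64 -0.99  1.34  0.52  1.43  0.44]
    ok (0.25, -0.25, 0.55) 0.6 [ 0.45  0.65 -1.01  1.34  0.53  1.43  0.43]
    ok (0.25, -0.1, 0.3) 0.6 
[... 10542 characters left out ...]
.62 -0.97  1.36  0.52  1.38  0.45]
    ok (0.25, 0.05, 0.42) 0.8 [ 0.43  0.64 -0.99  1.34  0.54  1.43  0.43]
    ok (0.25, 0.05, 0.55) 0.8 [ 0.44  0.65 -1.01  1.34  0.55  1.43  0.42]
    ok (0.35, -0.25, 0.3) 0.8 [ 0.41  0.62 -0.93  1.35  0.5   1.41  0.46]
    ok (0.35, -0.25, 0.42) 0.9 [ 0.43  0.63 -0.97  1.34  0.53  1.42  0.44]
    ok (0.35, -0.25, 0.55) 1.1 [ 0.44  0.64 -1.    1.35  0.55  1.42  0.43]
    ok (0.35, -0.1, 0.3) 0.8 [ 0.41  0.62 -0.94  1.35  0.5   1.41  0.46]
    ok (0.35, -0.1, 0.42) 1.4 [ 0.44  0.63 -0.98  1.35  0.54  1.41  0.44]
    ok (0.35, -0.1, 0.55) 1.0 [ 0.44  0.64 -1.    1.34  0.55  1.43  0.42]
    ok (0.35, 0.05, 0.3) 1.5 [ 0.43  0.62 -0.95  1.35  0.5   1.39  0.47]
```

move_arm(steps=[[35,6,42,0],[70,13,84,0],[105,19,124,0],[140,25,165,0],[170,31,200,0],[193,35,228,0],[193,35,228,0],[240,21,263,0]])

```text
clock: 24.08
position: [0.2012, -0.0662, 0.2988]
ee_rot: [0.9, 2.841, -0.005]
force: [-0.7, 0.3, -0.1]
width: 0.958
```

```bash
python3 plan.py 45 .06
```

```text
24.07 tilt 9.2 [ 0.152 -0.052 -0.987] X [ 0.201 -0.066  0.299] q [ 1.92 -0.44 -1.27  2.57 -0.77  0.7   2.21]
T [ 0.234 -0.079  0.299] recentre [-34.   8.   6.] pushend [13. -6. 41.]
```

move_arm(steps=[[47,-14,35,0]])

```text
clock: 24.2
position: [0.1938, -0.063, 0.2971]
ee_rot: [0.913, 2.877, -0.003]
force: [-0.3, 0.0, -0.3]
width: 0.957
```

move_arm(steps=[[47,-14,35,0]])

```text
clock: 24.32
position: [0.188, -0.0604, 0.2967]
ee_rot: [0.924, 2.91, -0.003]
force: [0.2, 0.3, 0.4]
width: 0.956
```

```bash
python3 plan.py 45 .06
```

```text
24.32 tilt 5.1 [ 0.084 -0.029 -0.996] X [ 0.188 -0.06   0.297] q [ 1.92 -0.44 -1.27  2.57 -0.69  0.75  2.14]
T [ 0.221 -0.076  0.297] recentre [-35.   6.   3.] pushend [ 9. -6. 41.]
```

move_arm(steps=[[44,-12,38,0]])

```text
clock: 24.45
position: [0.1829, -0.0565, 0.2963]
ee_rot: [0.934, 2.94, -0.004]
force: [0.9, 0.4, 0.1]
width: 0.956
```

```bash
cat > esc4.py <<'E'
from bsim import *
from cell import arm
import itertools
q0=arm.observe()['joints'];X,A,_=FJ(q0);print(X.round(3),A[:,2].round(3),A.T.round(3).tolist())
def lin(q,D,n,tw=0):
    X,A,_=FJ(q);v=A.T@np.array(D)*1000
    return [[*(v*k/n),tw*k/n] for k in range(1,n+1)]
tgt=np.array([.66,.026,.46])
for P in itertools.product([.15,.25,.35],[-.2,-.07,.05],[.25,.3,.42,.55]):
  o=[]
  for lam,N in ((.03,3),(.06,2),(.1,3)):
      q=callb(q0,lin(q0,np.array(P)-X,5),.4,lam,N);q1=q;Xx=FJ(q)[0];st=lin(q,tgt-Xx,10);q=callb(q,st+[st[-1]]*2,.4,lam,N)
      X2,A2,_=FJ(q); o.append((np.linalg.norm(X2-tgt).round(3),tilt(A2),q1[1].round(2),q1[2].round(2)))
  print(P,[tuple(map(float,a)) for a in o])
E
python3 esc4.py
```

```text
[ 0.182 -0.056  0.296] [ 0.053 -0.019 -0.998] [[-0.815, 0.577, -0.055], [0.577, 0.817, 0.015], [0.053, -0.019, -0.998]]
(0.15, -0.2, 0.25) [(0.0, 3.3, 0.22, -1.06), (0.0, 4.0, 0.16, -1.16), (0.0, 4.8, 0.1, -1.23)]
(0.15, -0.2, 0.3) [(0.0, 3.3, 0.05, -1.25), (0.0, 3.9, -0.02, -1.27), (0.0, 4.1, -0.07, -1.27)]
(0.15, -0.2, 0.42) [(0.0, 3.3, -0.31, -0.88), (0.294, 7.0, -0.31, -0.88), (0.294, 7.0, -0.31, -0.88)]
(0.15, -0.2, 0.55) [(0.0, 3.3, -0.37, -0.6), (0.0, 3.3, -0.37, -0.62), (0.293, 7.0, -0.37, -0.63)]
(0.15, -0.07, 0.25) [(0.298, 5.6, -0.44, -1.27), (0.298, 5.6, -0.39, -1.27), (0.298, 5.6, -0.38, -1.27)]
(0.15, -0.07, 0.3) [(0.296, 6.4, -0.44, -1.11), (0.296, 6.3, -0.44, -1.11), (0.296, 6.3, -0.43, -1.12)]
(0.15, -0.07, 0.42) [(0.0, 3.2, -0.44, -0.49), (0.0, 2.8, -0.44, -0.53), (0.0, 2.6, -0.44, -0.58)]
(0.15, -0.07, 0.55) [(0.0, 3.3, -0.44, -0.5), (0.0, 2.5, -0.44, -0.43), (0.0, 2.0, -0.44, -0.39)]
(0.15, 0.05, 0.25) [(0.299, 5.4, -0.44, -1.27), (0.299, 5.4, -0.44, -1.27), (0.299, 5.3, -0.44, -1.27)]
(0.15, 0.05, 0.3) [(0.0, 2.7, -0.44, -1.09), (0.0, 2.5, -0.44, -1.11), (0.0, 2.
[... 1965 characters left out ...]
9.6, -0.44, -1.27), (0.286, 9.6, -0.44, -1.27), (0.285, 9.6, -0.44, -1.27)]
(0.35, -0.07, 0.42) [(0.287, 8.9, -0.44, -1.27), (0.287, 8.9, -0.44, -1.27), (0.287, 8.9, -0.44, -1.27)]
(0.35, -0.07, 0.55) [(0.293, 7.0, -0.37, -1.23), (0.292, 7.1, -0.38, -1.22), (0.292, 7.1, -0.39, -1.22)]
(0.35, 0.05, 0.25) [(0.286, 9.4, -0.44, -1.27), (0.286, 9.3, -0.44, -1.27), (0.286, 9.4, -0.44, -1.27)]
(0.35, 0.05, 0.3) [(0.285, 9.5, -0.44, -1.27), (0.285, 9.5, -0.44, -1.27), (0.285, 9.5, -0.44, -1.27)]
(0.35, 0.05, 0.42) [(0.287, 8.8, -0.44, -1.27), (0.287, 8.8, -0.44, -1.27), (0.287, 8.8, -0.44, -1.27)]
(0.35, 0.05, 0.55) [(0.292, 7.0, -0.42, -1.17), (0.292, 7.1, -0.42, -1.17), (0.292, 7.1, -0.43, -1.18)]
```

move_arm(steps=[[0,5,-54,0],[1,11,-108,0],[1,17,-162,0],[2,23,-216,0],[2,28,-270,0],[2,28,-270,0]])

```text
clock: 25.2
position: [0.1857, -0.0325, 0.4517]
ee_rot: [0.917, 2.94, 0.001]
force: [0.5, -0.1, -0.3]
width: 0.958
```

```bash
python3 st.py; cat > chk.py <<'E'
from bsim import *
from cell import arm
q0=arm.observe()['joints'];X,A,_=FJ(q0)
def lin(q,D,n,tw=0):
    X,A,_=FJ(q);v=A.T@np.array(D)*1000
    return [[*(v*k/n),tw*k/n] for k in range(1,n+1)]
tgt=np.array([.661,.0205,.30])-.159*A[:,2]
print('shift',(A.T@(tgt-X)*1000).round(1))
for lam,N in ((.03,3),(.06,2),(.1,3)):
    st=lin(q0,tgt-X,10);q=callb(q0,st+[st[-1]]*2,.4,lam,N);X2,A2,_=FJ(q);print(np.linalg.norm(X2-tgt).round(3),tilt(A2),q.round(2))
E
python3 chk.py
```

```text
25.2 q [ 0.731 -0.437 -0.474  2.297 -0.21   1.183  1.33 ] p [ 0.1857 -0.0325  0.4517] F [ 0.5 -0.1 -0.3] w 0.958
axes x,y,z [[-0.821, 0.568, -0.059], [0.568, 0.823, 0.019], [0.06, -0.018, -0.998]] tip [ 0.1963 -0.0357  0.274 ]
shift [-352.   310.7   19.8]
0.0 3.6 [ 0.36  0.55 -0.79  1.4   0.43  1.31  0.52]
0.0 3.6 [ 0.36  0.54 -0.78  1.4   0.42  1.3   0.52]
0.0 3.6 [ 0.35  0.54 -0.76  1.4   0.41  1.3   0.53]
```

move_arm(steps=[[-39,34,-10,0],[-78,69,-15,0],[-117,103,-15,0],[-156,138,-10,0],[-195,172,0,0],[-234,207,10,0],[-274,242,20,0],[-313,276,20,0],[-352,311,20,0],[-352,311,20,0]])

```text
clock: 26.45
position: [0.6552, 0.0231, 0.4543]
ee_rot: [0.92, 2.942, 0.005]
force: [-0.1, 0.7, 0.9]
width: 0.954
```

```bash
python3 st.py;python3 go.py .661 .0205 .3; python3 pic.py 7 wrist
```

```text
26.45 q [ 0.37   0.559 -0.81   1.399  0.444  1.309  0.505] p [0.6552 0.0231 0.4543] F [-0.1  0.7  0.9] w 0.954
axes x,y,z [[-0.82, 0.57, -0.055], [0.569, 0.822, 0.021], [0.057, -0.015, -0.998]] tip [0.6654 0.0205 0.2766]
tilt 3.4 shift [ 2.4 -2.  -4.6] len 0.006
```

View pics/wrist7.png

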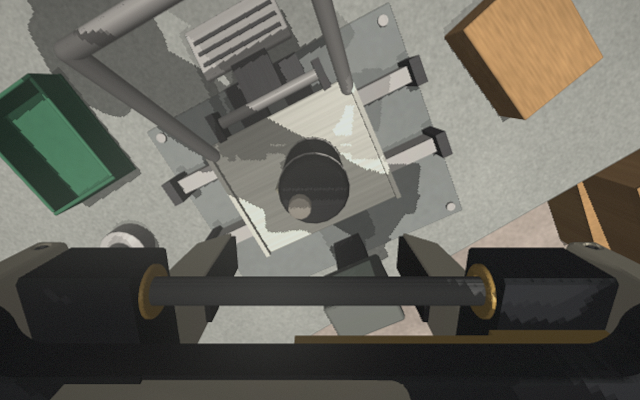

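```bash
python3 - <<'E'
from h import *
from scipy.spatial.transform import Rotation as R
import cv2
s=arm.observe();M=R.from_rotvec(s['ee_rot']).as_matrix()
c=arm.camera_info("wrist");T=c["T_tool_cam"]
def w(px,z):
    d=M@T[:3,:3]@np.linalg.solve(c["mtx"],[px[0],px[1],1.]);o=s['position']+M@T[:3,3];return o+d*(z-o[2])/d[2]
im=cv2.imread("pics/wrist7.png");cv2.imwrite("pics/w7z.png",cv2.resize(im[120:250,240:420],None,fx=4,fy=4,interpolation=cv2.INTER_CUBIC))
a=w((313,187),.195);b=w((299,207),.207);print(a,b,np.degrees(np.arctan2(*(b-a)[1::-1]))+8.6,np.linalg.norm((b-a)[:2]))
E
```

```text
[0.65273459 0.02758009 0.195     ] [0.65647555 0.01196491 0.207     ] -67.92744603022852 0.016057042805597
```

View pics/w7z.png

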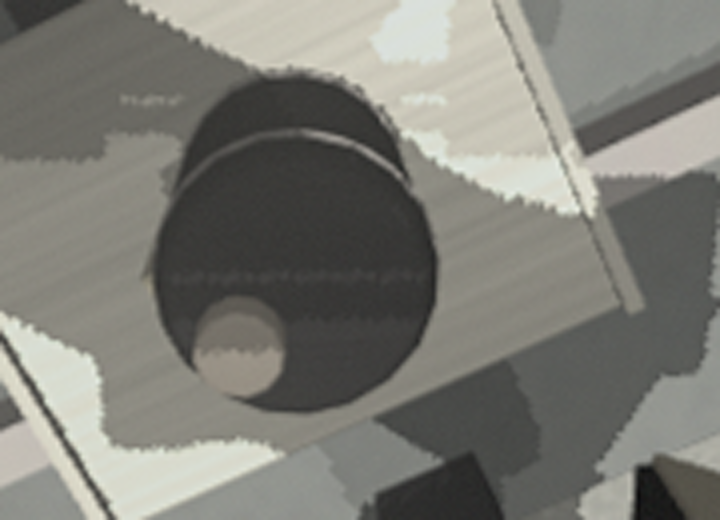

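move_arm(steps=[[3,-1,29,0],[6,-2,58,0],[9,-3,87,0],[11,-3,105,0],[11,-3,115,0],[11,-3,115,0]])

```text
clock: 27.25
position: [0.6476, 0.0256, 0.3401]
ee_rot: [0.916, 2.943, 0.002]
force: [-0.2, 0.1, -0.4]
width: 0.957
```

move_arm(steps=[[0,0,0,0],[0,0,0,0],[0,0,0,0]], grip=50, grip_force=10)

```text
clock: 27.62
position: [0.6476, 0.0259, 0.3406]
ee_rot: [0.916, 2.942, 0.002]
force: [0.0, 1.1, -0.0]
width: 0.68
```

```bash
python3 st.py
```

```text
27.62 q [ 0.357  0.633 -0.772  1.573  0.523  1.089  0.422] p [0.6476 0.0259 0.3406] F [ 0.   1.1 -0. ] w 0.68
axes x,y,z [[-0.822, 0.567, -0.057], [0.567, 0.824, 0.019], [0.058, -0.016, -0.998]] tip [0.658  0.023  0.1629]
```

move_arm(steps=[[0,0,0,0],[0,0,0,0]])

```text
clock: 27.88
position: [0.6478, 0.0259, 0.3405]
ee_rot: [0.916, 2.942, 0.003]
force: [0.6, -0.1, 2.7]
width: 0.633
```

move_arm(steps=[[0,0,-2,0],[0,0,-2,-0.17],[0,0,-2,-0.34],[0,0,-2,-0.51],[0,0,-2,-0.68],[0,0,-2,-0.85],[0,0,-2,-1.02],[0,0,-2,-1.19],[0,0,-2,-1.36],[0,0,-1,-1.36]])

```text
clock: 29.12
position: [0.6478, 0.0261, 0.3415]
ee_rot: [-1.14, 2.874, -0.055]
force: [1.2, 1.1, 6.1]
width: 0.628
```

```bash
python3 st.py;python3 pic.py 8 scene top
```

```text
29.12 q [ 0.503  0.754 -1.078  1.559  0.741  1.215  1.622] p [0.6478 0.0261 0.3415] F [1.2 1.1 6.1] w 0.628
axes x,y,z [[-0.727, -0.686, -0.032], [-0.684, 0.728, -0.051], [0.058, -0.015, -0.998]] tip [0.6582 0.0233 0.1639]
```

View pics/scene8.png

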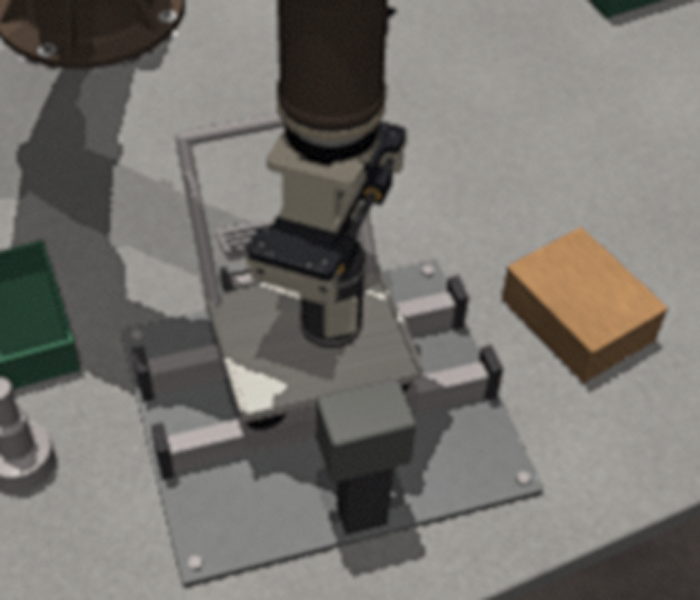

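```bash
python3 - <<'E'
import cv2
im=cv2.imread("pics/scene8.png");cv2.imwrite("pics/s8z.png",cv2.resize(im[230:370,260:420],None,fx=4,fy=4,interpolation=cv2.INTER_CUBIC))
E
```

```text
(no output)
```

View pics/s8z.png

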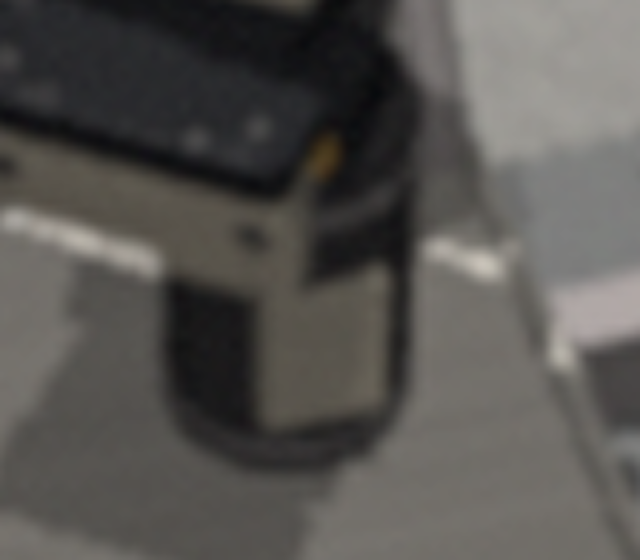

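```bash
python3 - <<'E'
from h import *
f=lambda u,v:((u/4+260)/2.5+200,(v/4+230)/2.5+100)
a=onz("scene",f(262,432),.12);b=onz("scene",f(385,412),.12);c=onz("scene",f(386,265),.16)
print(a,b,c,'width',np.linalg.norm(a-b),'normal az',np.degrees(np.arctan2(-(b-a)[0],(b-a)[1])))
E
```

```text
[0.69158453 0.00557996 0.12      ] [0.69806578 0.03320916 0.12      ] [0.6883368  0.03664894 0.16      ] width 0.028379203591380936 normal az -13.201736688984738
```

move_arm(steps=[[0,0,0,-0.07],[0,0,1,-0.07]])

```text
clock: 29.48
position: [0.648, 0.0264, 0.3412]
ee_rot: [-1.238, 2.834, -0.059]
force: [1.3, 1.2, 9.6]
width: 0.627
```

move_arm(steps=[[0,0,0,0],[0,0,0,0],[0,0,-20,0],[0,0,-60,0],[0,0,-110,0]], grip=88)

```text
clock: 30.1
position: [0.6407, 0.0277, 0.4516]
ee_rot: [-1.243, 2.835, -0.058]
force: [0.8, -0.4, 0.3]
width: 0.958
```

```bash
python3 st.py;python3 pic.py 9 scene wrist;  python3 - <<'E'
import cv2
im=cv2.imread("pics/scene9.png");cv2.imwrite("pics/s9z.png",cv2.resize(im[200:370,240:440],None,fx=4,fy=4,interpolation=cv2.INTER_CUBIC))
E
```

```text
30.1 q [ 0.527  0.664 -1.153  1.428  0.652  1.398  1.767] p [0.6407 0.0277 0.4516] F [ 0.8 -0.4  0.3] w 0.958
axes x,y,z [[-0.677, -0.736, -0.026], [-0.734, 0.677, -0.052], [0.056, -0.016, -0.998]] tip [0.6507 0.0248 0.2739]
```

View pics/s9z.png

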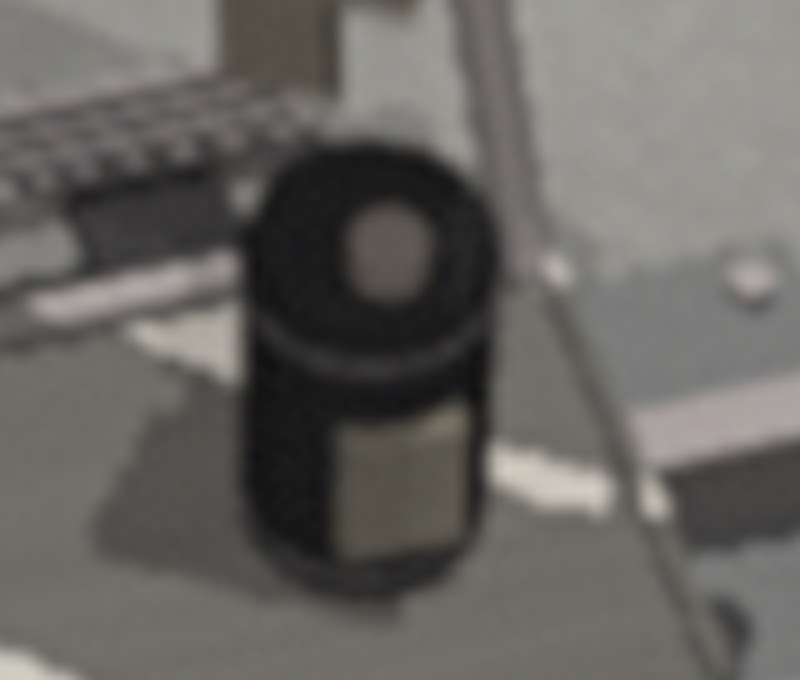

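```bash
python3 - <<'E'
from h import *
f=lambda u,v:((u/4+240)/2.5+200,(v/4+200)/2.5+100)
a=onz("scene",f(338,562),.119);b=onz("scene",f(464,541),.119)
print(a,b,'width',np.linalg.norm(a-b),'normal az',np.degrees(np.arctan2(-(b-a)[0],(b-a)[1])))
p=(a+b)/2; print('tag-window xy',p[:2]-np.array([.779,-.010]))
E
cat > t5.py <<'E'
from bsim import *
from cell import arm
q0=arm.observe()['joints']
def W(q,D,n): # world
    X,A,_=FJ(q);v=A.T@np.array(D)*1000;return [[*(v*k/n),0] for k in range(1,n+1)]
X,A,_=FJ(q0)
def lin(q,P,n): return W(q,np.array(P)-FJ(q)[0],n)
for lam,N in ((.03,3),(.1,3)):
    q=q0
    q=callb(q,lin(q,(.5,-.07,.75),7),.4,lam,N);X,A,_=FJ(q);print(lam,X.round(2),tilt(A),q.round(2))
    for c in range(20):
        X,A,_=FJ(q); 
        D=[.06,-.01,.06] 
        q=callb(q,W(q,D,1),.4,lam,N)
        X,A,_=FJ(q)
        if c%3==2: print(lam,c,X.round(2),A[:,2].round(2),tilt(A),q.round(2))
E
python3 t5.py
```

```text
[0.6930691  0.00389611 0.119     ] [0.6995836  0.03224405 0.119     ] width 0.02908684117299966 normal az -12.942137982924049
tag-window xy [-0.08267365  0.02807008]
0.03 [ 0.5  -0.07  0.75] 3.8 [ 0.84  0.34 -1.26  1.09  0.38  1.87  2.13]
0.03 2 [ 0.57 -0.09  0.79] [ 0.06  0.01 -1.  ] 3.4 [ 0.36  0.37 -0.56  0.77  0.21  1.98  2.31]
0.03 5 [ 0.63 -0.11  0.81] [ 0.15  0.02 -0.99] 8.8 [ 0.02  0.47  0.23  0.53 -0.17  2.    2.5 ]
0.03 8 [ 0.69 -0.12  0.84] [ 0.34 -0.01 -0.94] 20.2 [ 0.06  0.65  0.41  0.16 -0.39  2.    2.48]
0.03 11 [ 0.73 -0.12  0.85] [ 0.5  -0.03 -0.87] 29.9 [ 0.07  0.69  0.66  0.08 -0.64  1.87  2.48]
0.03 14 [ 0.76 -0.13  0.87] [ 0.64 -0.06 -0.76] 40.2 [ 0.07  0.7   0.81  0.08 -0.79  1.68  2.49]
0.03 17 [ 0.79 -0.13  0.89] [ 0.77 -0.08 -0.63] 50.6 [ 0.06  0.71  0.92  0.08 -0.89  1.49  2.49]
0.1 [ 0.5  -0.07  0.75] 3.9 [ 0.84  0.34 -1.26  1.09  0.38  1.87  2.13]
0.1 2 [ 0.61 -0.09  0.83] [ 0.19 -0.01 -0.98] 11.2 [ 0.34  0.46 -0.73  0.57  0.4   2.    2.29]
0.1 5 [ 0.68 -0.1   0.86] [ 0.38 -0.02 -0.92] 22.6 [ 0.12  0.61 -0.4   0.15  0.34  2.    2.43]
0.1 8 [ 0.72 -0.11  0.87] [ 0.53 -0.04 -0.84] 32.4 [ 0.1   0.64 -0.35  0.08  0.33  1.86  2.45]
0.1 11 [ 0.75 -0.11  0.89] [ 0.67 -0.06 -0.74] 42.7 [ 0.1   0.65 -0.31  0.08  0.31  1.66  2.46]
0.1 14 [ 0.79 -0.12  0.9 ] [ 0.79 -0.08 -0.6 ] 53.1 [ 0.1   0.67 -0.28  0.08  0.29  1.47  2.46]
0.1 17 [ 0.82 -0.13  0.92] [ 0.89 -0.1  -0.45] 63.4 [ 0.09  0.69 -0.24  0.08  0.26  1.27  2.46]
```

move_arm(steps=[[27,3,-51,0.16],[53,7,-102,0.32],[80,10,-153,0.48],[106,14,-204,0.64],[133,17,-255,0.8],[159,21,-306,0.97]], grip=0)

```text
clock: 30.95
position: [0.4987, -0.0697, 0.7525]
ee_rot: [0.228, 3.073, -0.019]
force: [-0.1, -0.3, -0.6]
width: 0.358
```

```bash
python3 st.py; cat > t6.py <<'E'
from bsim import *
from cell import arm
import sys
q0=arm.observe()['joints'];X,A,_=FJ(q0)
D=np.array([float(v) for v in sys.argv[1:4]])
v=A.T@D*1000;print('push tool',v.round())
for lam,N in ((.03,3),(.06,2),(.1,3)):
    q=q0
    for c in range(12):
        q=callb(q,[[*v,0]],.4,lam,N);X,A2,_=FJ(q)
        if c%4==3: print(lam,c,X.round(2),A2[:,2].round(2),tilt(A2),q.round(2))
E
python3 t6.py .06 -.01 .03;python3 t6.py .03 -.005 .06
```

```text
30.95 q [ 0.757  0.281 -1.065  1.086  0.289  1.852  1.227] p [ 0.4987 -0.0697  0.7525] F [-0.1 -0.3 -0.6] w 0.358
axes x,y,z [[-0.987, 0.147, -0.06], [0.148, 0.989, -0.008], [0.059, -0.017, -0.998]] tip [ 0.5092 -0.0727  0.5749]
push tool [-63.  -1. -26.]
0.03 3 [ 0.62 -0.11  0.78] [ 0.05  0.02 -1.  ] 3.3 [ 0.19  0.45 -0.24  0.65  0.09  2.    1.42]
0.03 7 [ 0.73 -0.14  0.78] [ 0.26  0.   -0.96] 15.2 [ 0.09  0.72  0.38  0.17 -0.38  2.    1.53]
0.03 11 [ 0.77 -0.15  0.8 ] [ 0.47 -0.04 -0.88] 28.3 [ 0.11  0.76  0.7   0.08 -0.7   1.82  1.54]
0.06 3 [ 0.68 -0.1   0.81] [ 0.21 -0.02 -0.98] 12.1 [ 0.14  0.57 -0.29  0.38  0.21  2.    1.44]
0.06 7 [ 0.74 -0.12  0.82] [ 0.43 -0.05 -0.9 ] 25.8 [ 0.09  0.71 -0.05  0.08  0.06  1.9   1.51]
0.06 11 [ 0.75 -0.12  0.87] [ 0.63 -0.08 -0.77] 39.4 [ 0.08  0.67  0.03  0.08 -0.    1.7   1.52]
0.1 3 [ 0.68 -0.1   0.8 ] [ 0.22 -0.02 -0.98] 12.6 [ 0.2   0.58 -0.54  0.38  0.39  2.    1.4 ]
0.1 7 [ 0.74 -0.12  0.82] [ 0.44 -0.05 -0.9 ] 26.5 [ 0.1   0.7  -0.36  0.08  0.35  1.9   1.49]
0.1 11 [ 0.75 -0.13  0.87] [ 0.64 -0.08 -0.77] 40.1 [ 0.11  0.67 -0.31  0.08 
[... 208 characters left out ...]
.36  0.4  -0.23  2.    1.55]
0.03 11 [ 0.53 -0.1   1.  ] [ 0.57 -0.07 -0.82] 35.0 [ 0.02  0.4   0.53  0.15 -0.43  2.    1.54]
0.06 3 [ 0.56 -0.09  0.88] [ 0.25 -0.01 -0.97] 14.4 [ 0.17  0.34 -0.25  0.56  0.12  2.    1.42]
0.06 7 [ 0.54 -0.09  0.97] [ 0.5  -0.04 -0.86] 30.4 [ 0.04  0.38  0.14  0.23 -0.1   2.    1.51]
0.06 11 [ 0.46 -0.09  1.06] [ 0.68 -0.06 -0.73] 43.2 [ 0.05  0.31  0.25  0.08 -0.21  1.99  1.51]
0.1 3 [ 0.56 -0.09  0.89] [ 0.28 -0.01 -0.96] 16.2 [ 0.26  0.36 -0.48  0.53  0.24  2.    1.38]
0.1 7 [ 0.54 -0.09  0.98] [ 0.53 -0.03 -0.85] 32.0 [ 0.12  0.38 -0.17  0.21  0.12  2.    1.47]
0.1 11 [ 0.45 -0.09  1.07] [ 0.7  -0.05 -0.71] 44.6 [ 0.1   0.29 -0.09  0.08  0.07  1.99  1.49]
```

move_arm(steps=[[-34,-8,-58,0]])

```text
clock: 31.08
position: [0.5179, -0.0833, 0.7955]
ee_rot: [0.237, 3.07, -0.017]
force: [1.8, -1.2, -0.0]
width: 0.246
```

move_arm(steps=[[-34,-8,-58,0]])

```text
clock: 31.2
position: [0.5343, -0.0866, 0.7896]
ee_rot: [0.231, 3.098, -0.01]
force: [0.6, 0.1, -1.5]
width: 0.137
```

move_arm(steps=[[-34,-8,-58,0]])

```text
clock: 31.32
position: [0.5463, -0.0928, 0.7855]
ee_rot: [0.236, 3.118, -0.004]
force: [0.4, 0.2, -1.0]
width: 0.034
```

move_arm(steps=[[-34,-8,-58,0]])

```text
clock: 31.45
position: [0.5555, -0.0998, 0.7888]
ee_rot: [0.242, 3.118, 0.003]
force: [-0.1, -0.2, -1.5]
width: 0.007
```

move_arm(steps=[[-34,-8,-58,0]])

```text
clock: 31.58
position: [0.5632, -0.1071, 0.7981]
ee_rot: [0.245, 3.098, 0.007]
force: [0.5, -0.7, -1.4]
width: 0.003
```

move_arm(steps=[[-34,-8,-58,0]])

```text
clock: 31.7
position: [0.5687, -0.1145, 0.8187]
ee_rot: [0.241, 3.044, 0.001]
force: [1.1, 0.0, -1.2]
width: 0.005
```

```bash
python3 st.py; python3 to.py
```

```text
31.7 q [-0.116  0.352  0.455  0.726 -0.19   2.003  1.633] p [ 0.5687 -0.1145  0.8187] F [ 1.1  0.  -1.2] w 0.005
axes x,y,z [[-0.984, 0.157, -0.088], [0.157, 0.988, 0.007], [0.088, -0.007, -0.996]] tip [ 0.5843 -0.1157  0.6414]
tip bed [ -35.  -133.9] 641.4 zaxis bed [0.088 0.007] F [ 1.1  0.  -1.2]
```

move_arm(steps=[[-34,-5,-58,0]])

```text
clock: 31.82
position: [0.5707, -0.1194, 0.8388]
ee_rot: [0.243, 2.988, -0.012]
force: [0.2, 0.4, -0.7]
width: 0.006
```

move_arm(steps=[[-34,-5,-58,0]])

```text
clock: 31.95
position: [0.5713, -0.1223, 0.8563]
ee_rot: [0.235, 2.939, -0.015]
force: [0.1, -0.3, -0.9]
width: 0.006
```

move_arm(steps=[[-34,-5,-58,0]])

```text
clock: 32.08
position: [0.5687, -0.1256, 0.8742]
ee_rot: [0.231, 2.891, -0.023]
force: [-0.1, -0.5, -0.4]
width: 0.007
```

move_arm(steps=[[-34,-5,-58,0]])

```text
clock: 32.2
position: [0.5633, -0.1282, 0.8926]
ee_rot: [0.228, 2.843, -0.031]
force: [-0.2, 0.5, -0.3]
width: 0.006
```

move_arm(steps=[[-34,-5,-58,0]])

```text
clock: 32.33
position: [0.5555, -0.1298, 0.9113]
ee_rot: [0.224, 2.796, -0.039]
force: [-0.6, 0.3, -0.7]
width: 0.005
```

move_arm(steps=[[-34,-5,-58,0]])

```text
clock: 32.45
position: [0.5453, -0.1308, 0.9301]
ee_rot: [0.221, 2.749, -0.048]
force: [-0.1, 0.1, 0.1]
width: 0.005
```

move_arm(steps=[[-34,-5,-58,0]])

```text
clock: 32.58
position: [0.5329, -0.1313, 0.949]
ee_rot: [0.218, 2.702, -0.057]
force: [0.5, 0.0, 0.3]
width: 0.003
```

move_arm(steps=[[-34,-5,-58,0]])

```text
clock: 32.7
position: [0.5184, -0.1313, 0.9679]
ee_rot: [0.216, 2.656, -0.066]
force: [0.2, 0.1, -0.1]
width: 0.005
```

```bash
python3 st.py; python3 to.py
```

```text
32.7 q [ 0.007  0.335  0.433  0.342 -0.255  2.002  1.629] p [ 0.5184 -0.1313  0.9679] F [ 0.2  0.1 -0.1] w 0.005
axes x,y,z [[-0.876, 0.141, -0.461], [0.164, 0.986, -0.009], [0.453, -0.083, -0.888]] tip [ 0.599  -0.1462  0.8099]
tip bed [ -16.  -161.9] 809.9 zaxis bed [ 0.461 -0.015] F [ 0.2  0.1 -0.1]
```

move_arm(steps=[[-34,-3,-58,0]])

```text
clock: 32.83
position: [0.5022, -0.1289, 0.9866]
ee_rot: [0.213, 2.61, -0.074]
force: [-0.2, 0.5, 0.2]
width: 0.003
```

move_arm(steps=[[-34,-3,-58,0]])

```text
clock: 32.95
position: [0.4843, -0.1259, 1.0049]
ee_rot: [0.21, 2.565, -0.082]
force: [0.2, 0.8, -0.8]
width: 0.004
```

move_arm(steps=[[-34,-3,-58,0]])

```text
clock: 33.08
position: [0.4646, -0.1226, 1.0227]
ee_rot: [0.207, 2.521, -0.089]
force: [0.7, 0.1, -0.7]
width: 0.006
```

move_arm(steps=[[-34,-3,-58,0]])

```text
clock: 33.2
position: [0.4434, -0.1189, 1.04]
ee_rot: [0.204, 2.478, -0.096]
force: [-0.6, -0.3, -0.7]
width: 0.007
```

move_arm(steps=[[-34,-3,-58,0]])

```text
clock: 33.33
position: [0.4207, -0.1148, 1.0566]
ee_rot: [0.202, 2.435, -0.103]
force: [-0.5, 0.3, 0.9]
width: 0.006
```

```bash
python3 st.py; python3 to.py -230 0 250; cat > t7.py <<'E'
from bsim import *
from cell import arm
q0=arm.observe()['joints']
T0=np.array([0.639,0.0115]);th=-0.15
B=np.array([[np.cos(th),-np.sin(th)],[np.sin(th),np.cos(th)]])
for lam,N in ((.03,3),(.06,3)):
    q=q0
    for P,n in (((-215,0,300),14),((-215,0,150),4),((-215,0,45),3),((-170,0,28),3),((-145,0,28),2),((-145,0,80),3),((-145,0,110),3)):
        X,A,_=FJ(q);g=np.r_[T0+B@(np.array(P[:2])/1000),P[2]/1000]-.178*A[:,2]
        v=A.T@(g-X)*1000
        q=callb(q,[[*(v*min(1,k/n)),0] for k in range(1,n+2)],.4,lam,N);X,A,_=FJ(q);print(P,(X-g).round(3),tilt(A),q.round(2))
E
python3 t7.py
```

```text
33.33 q [-0.045  0.236  0.596  0.224 -0.352  2.002  1.629] p [ 0.4207 -0.1148  1.0566] F [-0.5  0.3  0.9] w 0.006
axes x,y,z [[-0.755, 0.118, -0.645], [0.172, 0.985, -0.021], [0.632, -0.127, -0.764]] tip [ 0.5333 -0.1375  0.9206]
tip bed [ -82.2 -163.1] 920.6 zaxis bed [ 0.644 -0.031] F [-0.5  0.3  0.9]
shift [545.9 173.9 412.1] dist 705.7392493741413
(-215, 0, 300) [-0. -0.  0.] 40.2 [-0.23 -0.26 -0.34  2.39  0.73  0.6   0.3 ]
(-215, 0, 150) [0.006 0.002 0.012] 39.2 [ 0.31  0.16 -1.03  2.57  1.55  0.67 -0.65]
(-215, 0, 45) [0.034 0.018 0.011] 37.2 [ 0.25  0.81 -1.27  2.57  1.74  1.33 -0.91]
(-170, 0, 28) [-0.  0. -0.] 37.2 [ 0.3   0.88 -1.21  2.57  1.86  1.35 -0.89]
(-145, 0, 28) [-0.  0. -0.] 37.2 [ 0.35  0.88 -1.19  2.52  1.88  1.31 -0.81]
(-145, 0, 80) [-0.  0. -0.] 37.2 [ 0.43  0.72 -1.27  2.48  1.75  1.18 -0.69]
(-145, 0, 110) [-0.  0. -0.] 37.2 [ 0.47  0.6  -1.27  2.46  1.67  1.06 -0.61]
(-215, 0, 300) [-0. -0.  0.] 40.2 [-0.32 -0.26 -0.27  2.39  0.75  0.62  0.27]
(-215, 0, 150) [0.012 0.007 0.011] 39.1 [ 0.12  0.13 -0.83  2.57  1.58  0.61 -0.7 ]
(-215, 0, 45) [0.038 0.018 0.013] 36.8 [ 0.29  0.8  -1.27  2.57  1.77  1.29 -0.9 ]
(-170, 0, 28) [0.002 0.001 0.   ] 36.7 [ 0.34  0.88 -1.22  2.57  1.87  1.32 -0.89]
(-145, 0, 28) [-0.  0. -0.] 36.7 [ 0.38  0.88 -1.21  2.52  1.9   1.29 -0.81]
(-145, 0, 80) [-0.  0. -0.] 36.7 [ 0.46  0.71 -1.27  2.49  1.77  1.14 -0.7 ]
(-145, 0, 110) [-0.  0. -0.] 36.7 [ 0.5   0.58 -1.27  2.46  1.69  1.02 -0.62]
```

```bash
python3 to.py -215 0 300
```

```text
tip bed [ -82.2 -163.1] 920.6 zaxis bed [ 0.644 -0.031] F [-0.5  0.3  0.9]
shift [502.2 173.2 383.6] dist 655.2136627976374
```

move_arm(steps=[[42,14,32,0],[84,29,64,0],[126,43,96,0],[167,58,128,0],[209,72,160,0],[251,87,192,0],[293,101,224,0],[335,115,256,0],[377,130,288,0],[418,144,320,0],[460,159,352,0],[502,173,384,0],[502,173,384,0],[502,173,384,0],[502,173,384,0]])

```text
clock: 35.2
position: [0.3146, 0.066, 0.4368]
ee_rot: [0.203, 2.436, -0.101]
force: [0.1, 0.4, 0.3]
width: 0.003
```

```bash
python3 st.py; python3 to.py -210 0 150;python3 to.py -205 0 50
```

```text
35.2 q [-0.501 -0.274 -0.136  2.399  0.799  0.673  0.207] p [0.3146 0.066  0.4368] F [0.1 0.4 0.3] w 0.003
axes x,y,z [[-0.756, 0.12, -0.644], [0.173, 0.985, -0.02], [0.632, -0.126, -0.765]] tip [0.427  0.0436 0.3006]
tip bed [-2.144e+02  1.000e-01] 300.6 zaxis bed [ 0.643 -0.03 ] F [0.1 0.4 0.3]
shift [ 93.6   3.  118. ] dist 150.66139763600847
tip bed [-2.144e+02  1.000e-01] 300.6 zaxis bed [ 0.643 -0.03 ] F [0.1 0.4 0.3]
shift [154.1   5.1 197.8] dist 250.77316690702733
```

move_arm(steps=[[31,1,40,0],[62,2,79,0],[93,3,118,0],[124,4,158,0],[154,5,198,0],[154,5,198,0]])

```text
clock: 35.95
position: [0.3479, 0.0706, 0.2432]
ee_rot: [0.164, 2.477, -0.221]
force: [1.0, -0.4, -0.8]
width: 0.003
```

```bash
python3 st.py; python3 to.py -190 0 20;python3 to.py -150 0 20
```

```text
35.95 q [ 0.284  0.499 -1.142  2.562  1.674  1.021 -0.767] p [0.3479 0.0706 0.2432] F [ 1.  -0.4 -0.8] w 0.003
axes x,y,z [[-0.789, 0.064, -0.611], [0.171, 0.978, -0.119], [0.59, -0.198, -0.782]] tip [0.453  0.0353 0.1039]
tip bed [-187.5   -4.3] 103.9 zaxis bed [ 0.613 -0.108] F [ 1.  -0.4 -0.8]
shift [53.1 14.2 63.7] dist 84.09031808765067
tip bed [-187.5   -4.3] 103.9 zaxis bed [ 0.613 -0.108] F [ 1.  -0.4 -0.8]
shift [21.5 15.1 88.2] dist 92.02162143970307
```

move_arm(steps=[[20,5,24,0],[40,10,48,0],[53,14,64,0],[53,14,64,0]])

```text
clock: 36.45
position: [0.3608, 0.0838, 0.1601]
ee_rot: [0.164, 2.498, -0.237]
force: [-0.2, 0.2, 0.0]
width: 0.005
```

```bash
python3 st.py; python3 to.py -150 0 20; python3 pic.py 10 top
```

```text
36.45 q [ 0.246  0.974 -1.264  2.565  1.806  1.485 -0.879] p [0.3608 0.0838 0.1601] F [-0.2  0.2  0. ] w 0.005
axes x,y,z [[-0.802, 0.062, -0.594], [0.173, 0.976, -0.131], [0.572, -0.208, -0.794]] tip [0.4626 0.0468 0.0188]
tip bed [-179.7    8.5] 18.8 zaxis bed [ 0.596 -0.12 ] F [-0.2  0.2  0. ]
shift [-24.1  -7.8  17.8] dist 30.937284132336437
```

View pics/top10.png

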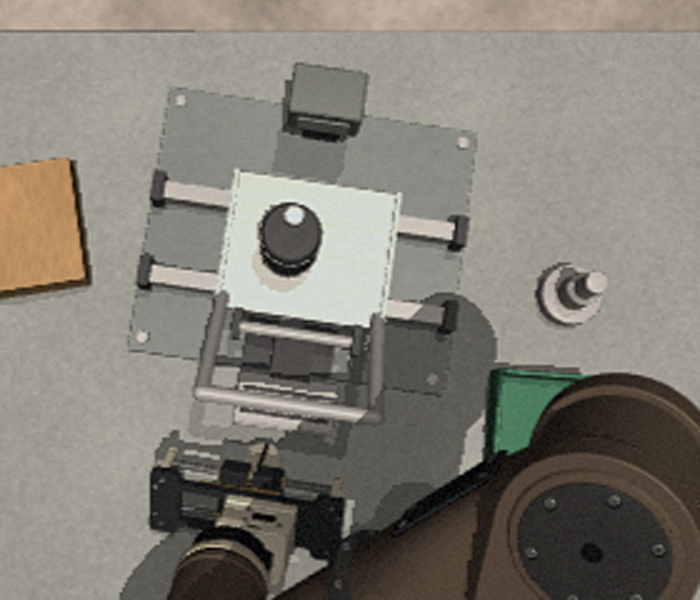

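move_arm(steps=[[-12,-4,9,0],[-24,-8,18,0],[-24,-8,18,0]])

```text
clock: 36.88
position: [0.3891, 0.0696, 0.1643]
ee_rot: [0.165, 2.49, -0.237]
force: [-0.9, -0.3, 0.8]
width: 0.003
```

```bash
python3 st.py; python3 to.py -150 0 60;python3 to.py -150 0 82
```

```text
36.88 q [ 0.337  0.958 -1.251  2.519  1.856  1.429 -0.77 ] p [0.3891 0.0696 0.1643] F [-0.9 -0.3  0.8] w 0.003
axes x,y,z [[-0.798, 0.062, -0.6], [0.174, 0.976, -0.13], [0.578, -0.208, -0.789]] tip [0.492  0.0325 0.0238]
tip bed [-148.5   -1.2] 23.8 zaxis bed [ 0.602 -0.12 ] F [-0.9 -0.3  0.8]
shift [-20.6  -3.5 -29.6] dist 36.22942049407242
tip bed [-148.5   -1.2] 23.8 zaxis bed [ 0.602 -0.12 ] F [-0.9 -0.3  0.8]
shift [-33.8  -6.4 -47. ] dist 58.210500795829525
```

move_arm(steps=[[-7,-1,-10,0],[-14,-2,-20,0],[-21,-3,-30,0],[-27,-5,-38,0],[-34,-6,-47,0],[-34,-6,-47,0]])

```text
clock: 37.62
position: [0.3866, 0.072, 0.2222]
ee_rot: [0.162, 2.492, -0.235]
force: [-4.2, 1.1, -0.1]
width: 0.001
```

```bash
python3 st.py; python3 to.py -150 0 86; python3 pic.py 11 scene
```

```text
37.62 q [ 0.377  0.711 -1.255  2.49   1.717  1.208 -0.676] p [0.3866 0.072  0.2222] F [-4.2  1.1 -0.1] w 0.001
axes x,y,z [[-0.799, 0.06, -0.599], [0.171, 0.977, -0.13], [0.577, -0.206, -0.79]] tip [0.4893 0.0353 0.0816]
tip bed [-151.6    1.2] 81.6 zaxis bed [ 0.601 -0.118] F [-4.2  1.1 -0.1]
shift [-3.8 -1.7 -2.4] dist 4.841499807375091
```

View pics/scene11.png

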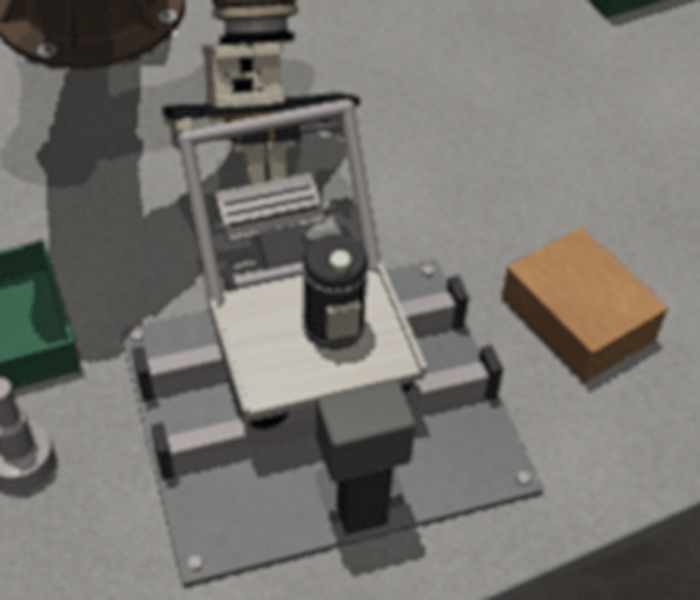

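move_arm(steps=[[-2,-1,-2,0],[-4,-1,-4,0],[-4,-1,-4,0]])

```text
clock: 38.05
position: [0.3876, 0.0714, 0.2263]
ee_rot: [0.163, 2.496, -0.234]
force: [-5.0, 0.8, -5.5]
width: 0.004
```

```bash
python3 to.py -150 0 90
```

```text
tip bed [-151.1    0.7] 85.2 zaxis bed [ 0.598 -0.117] F [-5.   0.8 -5.5]
shift [-3.7 -1.3 -3.1] dist 4.958828504074673
```

move_arm(steps=[[-2,-1,-2,0],[-4,-1,-3,0],[-4,-1,-3,0]])

```text
clock: 38.42
position: [0.3873, 0.0701, 0.2296]
ee_rot: [0.162, 2.503, -0.234]
force: [-8.8, 1.6, -20.8]
width: 0.006
```

```bash
python3 to.py -150 0 93
```

```text
tip bed [-152.1   -0.6] 87.8 zaxis bed [ 0.593 -0.117] F [ -8.8   1.6 -20.8]
shift [-4.8 -0.1 -3. ] dist 5.654465034469191
```

move_arm(steps=[[6,0,0,0],[14,0,0,0],[20,0,-20,0],[20,0,-60,0],[20,0,-100,0],[20,0,-100,0]])

```text
clock: 39.17
position: [0.3156, 0.0941, 0.3024]
ee_rot: [0.16, 2.482, -0.235]
force: [1.6, -0.7, -1.0]
width: 0.004
```

```bash
python3 st.py; python3 to.py; python3 pic.py 12 scene top
```

```text
39.17 q [ 0.36   0.252 -1.257  2.516  1.381  0.874 -0.547] p [0.3156 0.0941 0.3024] F [ 1.6 -0.7 -1. ] w 0.004
axes x,y,z [[-0.793, 0.058, -0.607], [0.171, 0.977, -0.13], [0.585, -0.206, -0.784]] tip [0.4198 0.0574 0.1629]
tip bed [-223.6   12.7] 162.9 zaxis bed [ 0.61  -0.116] F [ 1.6 -0.7 -1. ]
```

View pics/scene12.png

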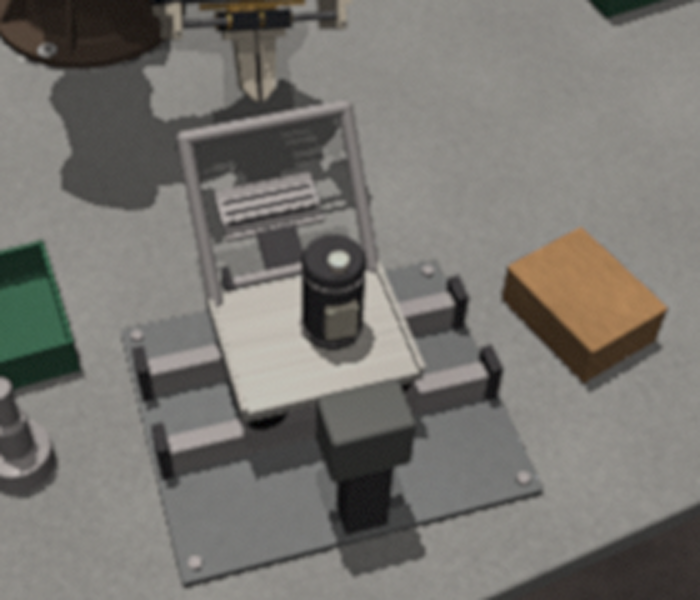

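View pics/top12.png

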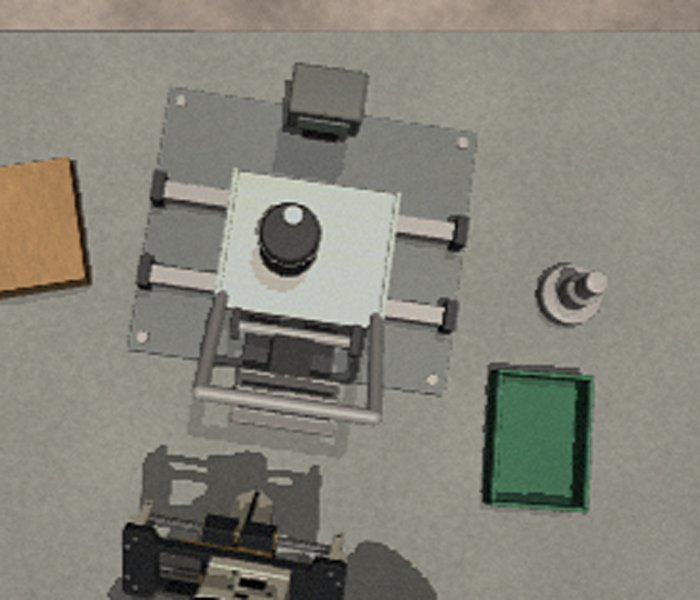

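```bash
python3 - <<'E'
import cv2,numpy as np
def sh(a,b,x0,y0,x1,y1,m=20):
    A=cv2.imread(a,0);B=cv2.imread(b,0);t=A[y0:y1,x0:x1];r=cv2.matchTemplate(B[y0-m:y1+m,x0-m:x1+m],t,cv2.TM_CCOEFF_NORMED);_,v,_,l=cv2.minMaxLoc(r);return (l[0]-m)/2.5,(l[1]-m)/2.5,round(v,2)
print('scene pedal',sh('pics/scene2.png','pics/scene12.png',212,170,325,235))
print('scene deck corner',sh('pics/scene2.png','pics/scene12.png',205,340,300,420))
print('scene bar',sh('pics/scene2.png','pics/scene12.png',176,95,360,145))
print('scene pedal down(4) ',sh('pics/scene2.png','pics/scene4.png',212,170,325,235))
print('top deck right edge',sh('pics/top2.png','pics/top12.png',370,170,410,300))
print('top bed',sh('pics/top2.png','pics/top12.png',420,120,480,220))
E
python3 - <<'E'
from h import *
f=lambda u,v:(u/2.5+200,v/2.5+100)
# cap & tag
a=onz("top",f(293,214),.207);c=onz("scene",f(338,260),.207);print(a,c)
E
```

```text
scene pedal (-0.8, -0.8, 0.8)
scene deck corner (-1.2, 0.4, 1.0)
scene bar (8.0, -1.6, 0.74)
scene pedal down(4)  (-0.4, 2.4, 0.53)
top deck right edge (1.2, 0.4, 0.96)
top bed (0.0, 0.0, 0.99)
[0.67636235 0.02121101 0.207     ] [0.67926892 0.02153079 0.207     ]
```

```bash
python3 -c "
from cell import arm
print(arm.sign_off(), arm.observe()['clock'])"
```

```text
the job is handed in; nothing more can be done
the job is handed in; nothing more can be done
```

I pushed the brake pedal down to its stop, turned the canister so its tag faces the reader, and let go. I then lifted the pedal back up, pulled the arm clear and handed the job in at about 39 s of the allowed 64 s.

The move tool cannot tilt the gripper directly. I tilted it, straightened it for the canister, and tilted it again by pushing the arm against its reach limits. One of those moves got stuck and cost a few seconds.

| What | Last check |
|---|---|
| Pedal down | About 86 N at the stop, and the pictures show it down |
| Tag angle | About 4° off square to the window, measured after release (17° allowed) |
| Tag to window | About 87 mm (125 mm allowed) |
| Canister | Released and standing upright on the deck |
| Pedal up | About 21 N upward at the stop, and in the pictures about where it was at the start |
| Carriage | About 3 mm towards -y from its start position (12 mm allowed) |
| Carton, cutter, bin | Look unmoved in the last overhead picture (the carton is only partly in it) |

**Checks that disagreed:**
- Before the turn, the tag's heading came out near -84° from the fixed cameras and -68° from the wrist camera. I turned it by a value in between and added about 4° more after looking again. The tag still measured about -13° after that extra turn, against a target of -8.6°.
- Two of the last image comparisons were too poor to use: the handle bar, and the check picture of the lowered pedal. The pedal-up result therefore rests on the stop force and a fair image match. The carriage result rests on good matches at the deck edges.

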